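Lock the water-filter hatch with its quarter-turn stud

TASK

Take the winged quarter-turn stud out of the grey caddy, lower it into the keyhole at the open end of the filter unit's hatch, press it down gently against its spring and turn it a quarter turn clockwise until its cross-bar catches, then let go. The spring seat is delicate: never push harder than a person's light thumb (keep well under 35 N); leave the plain round plug and everything else on the counter where they stand.

Things in the scene. Friction and masses are not known exactly. Their poses are not given: they have to be found in the camera images.
- stud: Loose quarter-turn stud, 90 g (varies 30 percent), upright in one caddy well, flange resting on the caddy top. Origin: on its axis at the underside of the flange; z up, x along the wing. Steel flange 50 mm across, z 0 to 5 mm. It is the same after a half turn.
- wing (a point): Centre of the stud's black plastic wing, the part to grip, 21 mm above the stud's origin; axes as the stud's. The wing is 40 mm long along x, 12 mm thick along y, and reaches from z 5 to z 37 mm over the origin.
- crossbar (a point): Centre of the stud's steel cross-bar, 20.5 mm below the stud's origin, parallel to the wing: 32 mm long (x), 8 mm wide (y), 7 mm high, so z -24 to -17 mm from the origin. It sits on a neck 12 mm in diameter; below it a cone-shaped nose, 12 narrowing to 6 mm, ends at z -32 mm.
- plug: Bystander: plain round plug in the other well of the caddy: the same 50 mm flange but a low round knob (28 mm across, 14 mm high) and no cross-bar. Origin at the underside of its flange.
- caddy: Fixed grey plastic block 85 x 180 x 40 mm (x, y, z), origin at the centre of its underside, with two round wells 38 mm wide, 35 mm deep, at y -45 and y +45 mm. Stud and plug stand one in each.
- filter_unit: Fixed cream filter unit 150 x 260 x 75 mm (x, y, z) with a metal hatch on top; origin at the centre of its underside. At y -68 mm the hatch's other stud, already locked, part of the unit (wing along the unit's y, top 53 mm above the unit's top). At y +55 mm the open steel receptacle with the keyhole.
- keyhole (a point): Nominal keyhole centre, 10 mm above the unit's top at its y +55 mm; axes as the unit's, z up. A 48 mm square, 9 mm thick steel plate has a slot 36 mm long along x, 12 mm wide, with a 16 mm square hole in its middle. The plate really sits up to 7 mm higher or lower than this point, differently each time, not measured; x, y and direction are true.
- spring (a point): Nominal top of the spring plunger, 21 mm under the keyhole point. Heights of the stud's origin over the real plate face: cross-bar resting on the plate 24 mm; entered along the slot, the nose meets the plunger at 11 mm, then the push grows evenly by 1.8 N per mm; at 2.5 mm (15.5 N) the plunger is solid and force shoots up.
- catch (a point): Nominal level of the catch, 12 mm under the keyhole point. 3 mm ridges under the plate block the turn until the stud is pressed to 5 mm (11 N) or lower. Kept pressed it turns clockwise seen from above; after 90 degrees (play 5 degrees) stops end the turn (the plate gives 4 N m/rad). Let go there, it springs up to 8 mm and is caught. Anticlockwise is blocked.
- glass_a: Bystander: loose glass tumbler, 62 mm wide, 85 mm high; origin under its centre.
- glass_b: Bystander: a second such tumbler.
- teacup: Bystander: loose handleless blue-and-white cup, 72 mm wide, 65 mm high; origin under its centre.
- syrup: Bystander: loose amber syrup bottle, 54 mm wide, 140 mm high; origin under its centre.
- sugar_jar: Bystander: loose white sugar jar, 70 mm wide, 85 mm high; origin under its centre.
- spoon: Bystander: loose steel spoon lying flat, 150 mm long along its x; origin under its middle.
Not all that is in view belongs to the job. Leave any brown, orange or purple look-alike of the stud alone.

How it is judged (in metres and radians):
On the way, in this order (a step that is already met when the one before it is completed fails the run):
1. the stud stands in the keyhole, its cross-bar along the slot and inside it (horizontal distance between stud and keyhole below 0.006 m and z of stud in the frame of keyhole below 0.016 m and angle between stud's own z axis and vertical below 0.12 rad and angle between the x axis of stud and the x axis of keyhole, either way round below 0.2 rad), for 0.1 s.
2. the stud has been turned a quarter turn in the keyhole (horizontal distance between stud and keyhole below 0.006 m and z of stud in the frame of keyhole below 0.016 m and angle between stud's own z axis and vertical below 0.12 rad and angle between the x axis of stud and the y axis of keyhole, either way round below 0.13 rad), for 0.1 s.
At the end, for the whole second after the job is handed in: The stud stands upright in the keyhole (within 6 mm of its centre, tilt under 0.12 rad, flange underside less than 16 mm above the keyhole point), its wing across the slot (within 0.13 rad of the unit's y), released and at rest (all of step 2 and linear speed of stud below 0.02 m/s and angular speed of stud below 0.2 rad/s); the robot touches nothing.
It fails at once if the stud pushes on the filter unit or its receptacle with more than 35 N (contact force between stud and filter_unit above 35 N).
It fails at once if a bystander is moved by more than 15 mm (distance of any of plug, glass_a, glass_b, teacup, syrup, sugar_jar, spoon from where it was at the start of the episode above 0.015 m).
It also fails if it takes over 48 s, if anything falls off the work surface, if the arm or the gripper's body presses on something with over 40 N, if the wrist force passes 120 N, or if a joint passes its speed limit or range.

ROBOT

A 6-joint arm with a two-finger parallel gripper is mounted at the origin on the work surface. World frame = base frame: x ahead of the robot, y to its left, z up, the work surface at z = 0. Lengths are in mm, angles in rad, forces in N, time in s.
With the tool pointing down it reaches from about 325 to 900 mm from the base axis. Payload 6.1 kg.
Tool frame: the origin (TCP) lies midway between the tips of the shut fingers; the grasp point (between the pads) lies 19 mm behind it; y points along the fingers, x is the direction in which the jaws open and shut, and the axes are right-handed (so a half turn about y gives the same grasp; the last joint's range is limited). The gripper opens to 87 mm and grips with 3 to 60 N. Pads are 19 mm wide; open, the fingers measure 117 mm over their backs; the gripper's body (75 mm by 190 mm) begins 51 mm behind the grasp point.
Start: joints at [-0.126, 0.22, 1.526, -0, 1.395, -0.126], TCP at [624.993, -0.003, 222.538] pointing down, gripper open.
Joint ranges: [-2.98, 2.98], [-0.91, 2.08], [0.09, 2.57], [-1.24, 4.39], [0.2, 2.65], [-2.68, 2.68]. Speed limits (rad/s): [2.57, 2.57, 3.01, 3.14, 3.14, 3.14].

INTERFACE

Orientations are given as a unit quaternion [w, x, y, z].
In Python, from station import * gives the robot as it stands.
- The arm moves only by the tool arm_command, never from a script. Its arguments are lists of equal length, an entry for each row: "gripper": the finger opening in mm, from 0 to 87; "travel": the shift along the tool's x, y, z in mm, a list of three; "twist": the turn about the tool's y in rad. In form: {"gripper": [gripper, ...], "travel": [[tx, ty, tz], ...], "twist": [twist, ...]}. A call has 1 to 12 rows; each row is the pose to reach, as a shift and turn from the pose measured when the call began, along the tool's axes at that moment; what a row does not reach only later rows make up. A row lasts 1/12 s, in which the tool goes at most 41.7 mm and 7.16 degrees, less where a joint would pass 70% of its speed; a pose out of reach is approached as far as the arm can. A call with a gripper value outside its range is refused whole. The fingers move at their own pace and stop on an object; "squeeze" is the grip in N (left out, the last holds). Time passes only in rows, so rows that repeat a pose let the fingers close. It gives the time, the measured TCP pose, the force and the opening at its end, in the units of the state.
- get_obs(): the state, without advancing time (a new reading comes with each control period).
- grab_frame(name): name is "scene" or "side" or "wrist"; returns a dict with "frame" (480x640x3 uint8, red, green, blue), "fx", "fy", "cx", "cy" (pixels), "xyz" and "attitude" of the camera in the world. Camera axes: x right, y down, z forward; pixel columns grow to the right and rows downward; lengths in mm; the calibration is good to about 2 mm. The wrist camera is an equidistant fisheye: a pixel r from the principal point sees the ray r / f radians off the axis. A picture is of the moment at which its call begins. There is no depth.
- sign_off(): hands the job in, once; it reports no verdict.
The state is a dict: "time": time; "q": joint angles; "dq": joint speeds; "joint_torque": joint torques, N m; "tool_pos": TCP position; "orientation": TCP orientation; "wrist_force": force on the tool from outside, world axes, zero at the start; "torque": the same for the moment, N m; "finger_gap": finger opening in mm.
Only numpy, scipy, OpenCV 4.12 (cv2) and the standard library are available. Lean on these libraries where they do the work, as an engineer would, in place of code of your own. Each camera call takes 0.05 s, during which the arm holds its last target.

## Working session

There is one attempt and no reset: what is moved stays moved. The work goes in short steps, Python scripts to look and compute and a tool call to move; the robot and the scene stay as the last step left them, time stands still between calls to the robot, and variables do not carry over. Pictures are saved under pics/ and viewed, and the job is handed in when it is done.

Besides the shell and the picture viewer there is one more tool, called after ">>>" in YAML: its name, and indented under it one key for each argument. arm_command: Moves the arm, as the interface text tells. Its arguments: {"type":"object","properties":{"gripper":{"type":"array","items":{"type":"number"}},"travel":{"type":"array","items":{"type":"array","items":{"type":"number"}}},"twist":{"type":"array","items":{"type":"number"}},"squeeze":{"type":"number"}},"required":["gripper","travel","twist"]}

```bash
mkdir -p pics; ls; python3 - <<'E'
from station import *
import cv2
print(get_obs())
for n in ["scene","side","wrist"]:
    f=grab_frame(n); cv2.imwrite(f"pics/{n}0.png",cv2.cvtColor(f["frame"],cv2.COLOR_RGB2BGR))
    print(n,{k:v for k,v in f.items() if k!="frame"})
E
```

```text
pics
{'time': 0.0, 'q': array([-1.26105662e-01,  2.21226650e-01,  1.52762433e+00,  1.53066403e-06,
        1.39470801e+00, -1.26107023e-01]), 'dq': array([ 4.61528597e-04,  5.81403563e-04, -2.91783306e-04,  1.05744491e-05,
       -1.68876006e-03, -2.35561280e-05]), 'joint_torque': array([-1.67445501e-05, -4.94609964e+01, -3.87383544e+01,  6.99962187e-02,
        5.70271199e-02, -1.42064664e-04]), 'tool_pos': array([6.24369435e+02, 7.30966758e-02, 2.21429949e+02]), 'orientation': array([ 7.07194405e-01, -7.07018474e-01,  6.89230525e-04,  6.90002352e-04]), 'wrist_force': array([ 0.14184962, -0.16578863,  0.86320042]), 'torque': array([-0.00227482, -0.00676723, -0.01080921]), 'finger_gap': 86.89096766559612}
scene {'fx': 584.9482569437758, 'fy': 584.9482569437758, 'cx': 310.95554924601976, 'cy': 241.52983175973856, 'xyz': array([1151.98887595,  825.78762262, 1290.87380749]), 'attitude': array([-0.11005069,  0.28060958,  0.89763114, -0.32156716])}
side {'fx': 466.8059762492329, 'fy': 466.8059762492329, 'cx': 324.5582466887426, 'cy': 242.36509533726036, 'xyz': array([ 508.27061614, -827.0414883 ,  620.57524355]), 'attitude': array([-0.49230548,  0.86970598, -0.02551355,  0.02441072])}
wrist {'fx': 371.64829954431775, 'fy': 371.64829954431775, 'cx': 322.70172899518303, 'cy': 237.48486930578818, 'xyz': array([626.06048161,  70.36531873, 383.95761386]), 'attitude': array([ 1.30556873e-01,  9.91440463e-01,  2.18129501e-04, -8.13997211e-04])}
```

View pics/scene0.png

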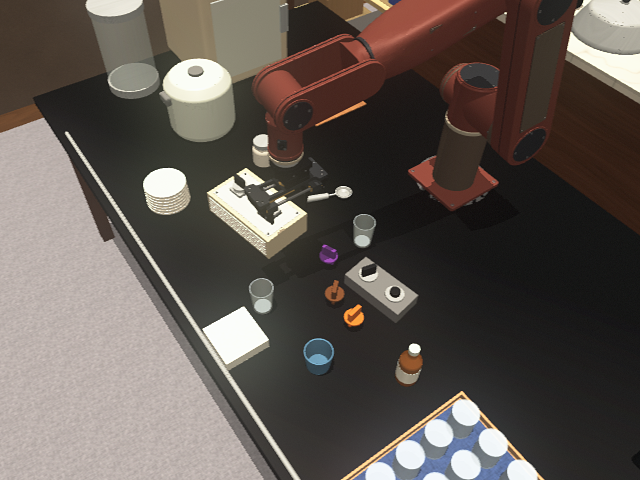

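View pics/side0.png

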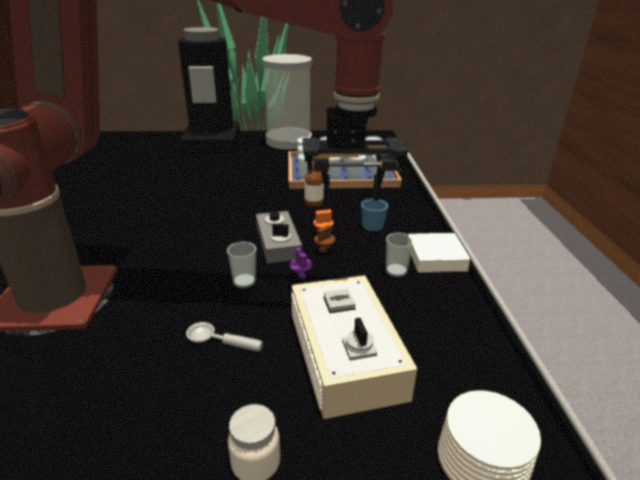

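View pics/wrist0.png

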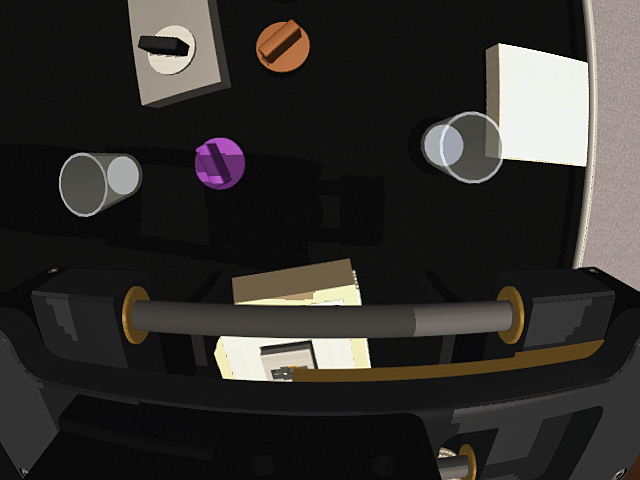

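Candidates for the stud: the black winged stud in the caddy at scene (369,270), the round plug (395,292), the purple (329,254), brown (335,293) and orange (354,317) look-alikes, and the locked stud on the unit (240,185). I choose the black winged one in the grey caddy. Next, close crops to check it.

```bash
cat > h.py <<'E'
from station import *
import numpy as np, cv2
from scipy.spatial.transform import Rotation as R
def rot(q): return R.from_quat(np.r_[q[1:],q[0]])
def ray(f,u,v,fish=False):
    x=(u-f["cx"])/f["fx"]; y=(v-f["cy"])/f["fy"]
    if fish:
        r=np.hypot(x,y); d=np.array([x/r*np.sin(r),y/r*np.sin(r),np.cos(r)]) if r>1e-9 else np.array([0,0,1.])
    else: d=np.array([x,y,1.]); d/=np.linalg.norm(d)
    return rot(f["attitude"]).apply(d)
def onz(f,u,v,z,fish=False):
    d=ray(f,u,v,fish); o=f["xyz"]; return o+d*(z-o[2])/d[2]
def two(f1,p1,f2,p2,fi1=False,fi2=False):
    d1=ray(f1,*p1,fi1); d2=ray(f2,*p2,fi2)
    A=np.c_[d1,-d2]; t=np.linalg.lstsq(A,f2["xyz"]-f1["xyz"],rcond=None)[0]
    a=f1["xyz"]+d1*t[0]; b=f2["xyz"]+d2*t[1]; return (a+b)/2,np.linalg.norm(a-b)
def proj(f,P,fish=False):
    c=rot(f["attitude"]).inv().apply(np.asarray(P,float)-f["xyz"])
    if fish:
        th=np.arctan2(np.hypot(*c[:2]),c[2]); s=th/np.hypot(*c[:2])
        return np.array([f["cx"]+f["fx"]*c[0]*s,f["cy"]+f["fy"]*c[1]*s])
    return np.array([f["cx"]+f["fx"]*c[0]/c[2],f["cy"]+f["fy"]*c[1]/c[2]])
def save(img,name): cv2.imwrite("pics/"+name,cv2.cvtColor(img,cv2.COLOR_RGB2BGR))
def crop(f,x,y,w,h,s): return cv2.resize(f["frame"][y:y+h,x:x+w],None,fx=s,fy=s,interpolation=cv2.INTER_CUBIC)
E
python3 - <<'E'
from h import *
f=grab_frame("wrist");s=grab_frame("side");c=grab_frame("scene")
for n,p in dict(stud=(165,47),purple=(220,163),gA=(123,175),gB=(445,145)).items(): print(n,onz(f,*p,{'stud':45,'purple':10}.get(n,0),True).round(0))
print("side stud",onz(s,281,237,45),"scene",onz(c,369,273,45), "key scene?", onz(s,341,298,85))
a=crop(f,110,0,260,220,3);b=crop(s,240,190,160,200,3)
save(a,"c1.png");save(b,"c2.png");save(crop(c,190,150,240,180,3.3),"c3.png")
E
```

```text
stud [474. 169.  45.]
purple [520.  49.  10.]
gA [397.  41.   0.]
gB [755.  69.   0.]
side stud [479.52428211 159.90015753  45.        ] scene [474.47330709 166.33462564  45.        ] key scene? [ 595.51337636 -138.59349442   85.        ]
```

View pics/c1.png

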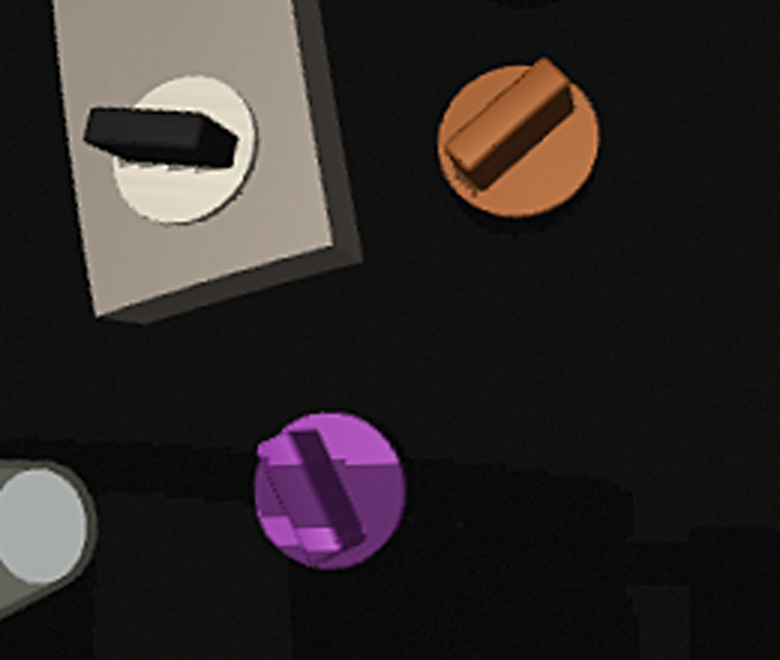

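View pics/c2.png

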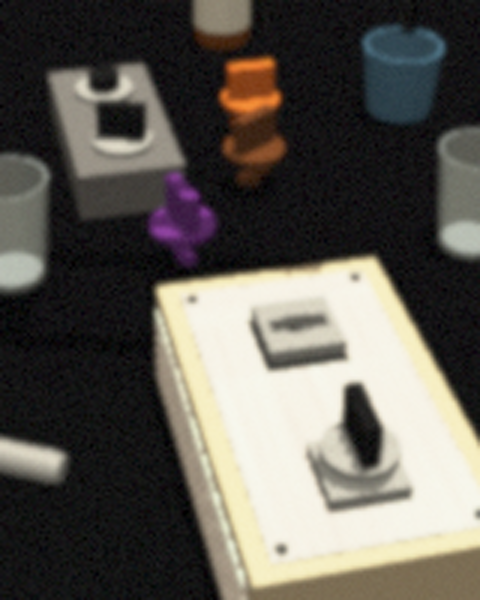

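View pics/c3.png

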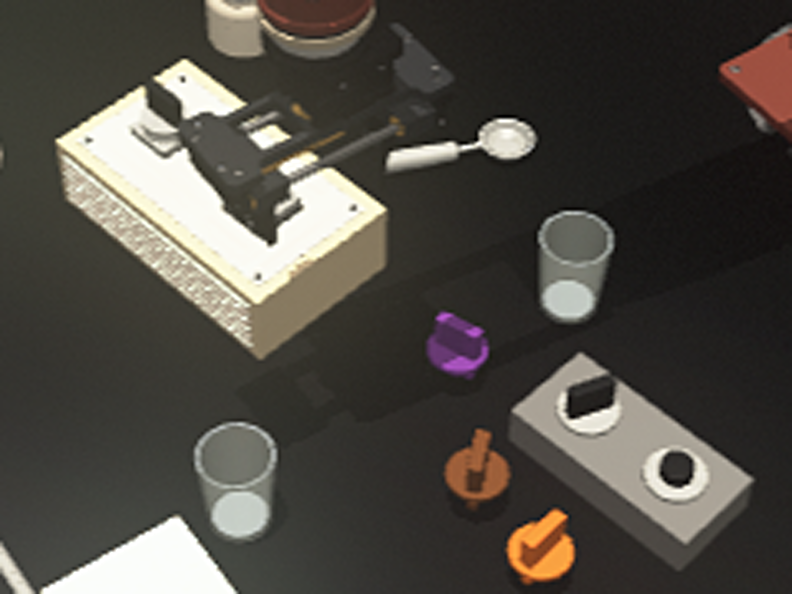

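Crops show the black-winged stud in the caddy's near well, at wrist (165,47). The round-knob plug is in the other well, and the coloured look-alikes stand outside the caddy. The keyhole is at side (341,298), with its slot roughly along x. Next I move the wrist camera over the stud.

>>> arm_command:
  gripper: [87, 87, 87, 87, 87, 87, 87]
  travel:
    - [-40, 0, 24]
    - [-80, 0, 48]
    - [-115, 0, 70]
    - [-150, 0, 90]
    - [-150, 0, 90]
    - [-150, 0, 90]
    - [-150, 0, 90]
  twist: [0, 0, 0, 0, 0, 0, 0]

```text
time: 0.88
tool_pos: [475.3, 90.1, 222.9]
orientation: [-0.707, 0.707, 0.001, 0.0]
wrist_force: [-0.5, 0.1, 0.1]
finger_gap: 87.2
```

```bash
python3 - <<'E'
from h import *
o=get_obs();print(o["tool_pos"],o["orientation"],o["time"])
for n in ["wrist","scene","side"]:
    f=grab_frame(n); save(f["frame"],n+"1.png"); np.save(n+"1.npy",f,allow_pickle=True)
    if n=="wrist":print(f["xyz"])
    if n=="scene": save(crop(f,190,150,240,180,3.3),"c4.png")
E
```

```text
[475.31413788  90.11289003 222.946317  ] [-7.07020342e-01  7.07192691e-01  8.45044214e-04  1.36707862e-04] 0.8833
[476.3375978  160.49404212 385.30338028]
```

View pics/wrist1.png

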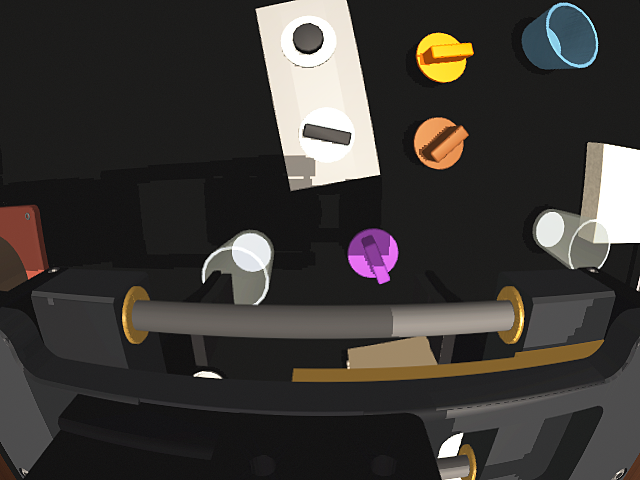

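View pics/c4.png

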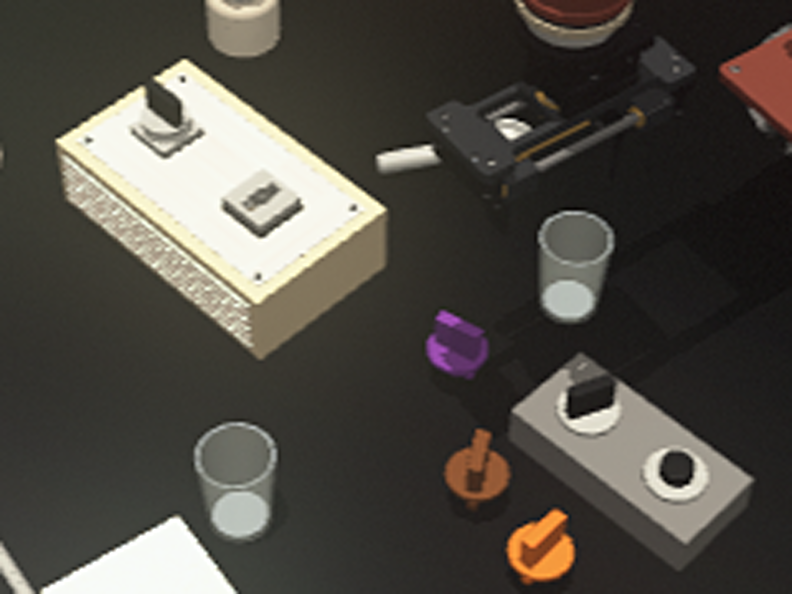

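```bash
python3 - <<'E'
from h import *
w,c,s=[np.load(n+"1.npy",allow_pickle=True).item() for n in("wrist","scene","side")]
g=cv2.cvtColor(w["frame"],cv2.COLOR_RGB2GRAY)
hsv=cv2.cvtColor(w["frame"],cv2.COLOR_RGB2HSV)
sub=g[100:165,290:360]
print("levels caddy",w["frame"][90,300],w["frame"][125,345], "wing",w["frame"][134,326])
# wing top: dark
m=((g<110)).astype(np.uint8); m2=np.zeros_like(m); m2[112:155,296:358]=m[112:155,296:358]
cs,_=cv2.findContours(m2,cv2.RETR_EXTERNAL,cv2.CHAIN_APPROX_NONE); k=max(cs,key=cv2.contourArea)
r=cv2.minAreaRect(k); print("wing",r,cv2.contourArea(k)); b=cv2.boxPoints(r)
B=np.array([onz(w,*p,77,True) for p in b]); print(B.round(1)); print("ctr77",B.mean(0))
m=(g>249).astype(np.uint8); m3=np.zeros_like(m); m3[100:166,292:360]=m[100:166,292:360]
cs,_=cv2.findContours(m3,cv2.RETR_EXTERNAL,cv2.CHAIN_APPROX_NONE)
k=max(cs,key=cv2.contourArea); print("flange",cv2.fitEllipse(cv2.convexHull(k))); e=cv2.fitEllipse(cv2.convexHull(k)); print(onz(w,*e[0],45,True))
save(crop(w,260,90,140,110,5.5),"c5.png")
cr=np.array([(58,145),(183,60),(386,210),(260,303)])/3.3+[190,150]
P=np.array([onz(c,*p,75) for p in cr]); print("unit corners",P.round(0),P.mean(0))
for i in range(4): d=P[(i+1)%4]-P[i]; print(np.linalg.norm(d),np.degrees(np.arctan2(d[1],d[0])))
save(crop(s,270,260,160,160,3.7),"c6.png")
save(crop(c,240,190,60,50,12),"c7.png")
E
```

```text
levels caddy [247 240 229] [255 255 255] wing [107 100  94]
wing ((326.48077392578125, 134.0961456298828), (47.65622329711914, 13.335897445678711), 11.309932708740234) 573.0
[[459.6 163.9  77. ]
 [461.8 174.8  77. ]
 [500.1 167.1  77. ]
 [498.  156.2  77. ]]
ctr77 [479.89467442 165.51473611  77.        ]
flange ((326.2764587402344, 134.5355682373047), (55.16249465942383, 55.930152893066406), 73.61610412597656)
[480.04564329 165.50872628  45.        ]
unit corners [[ 698. -304.   75.]
 [ 552. -335.   75.]
 [ 505.  -79.   75.]
 [ 649.  -53.   75.]] [ 601.07993531 -192.66429382   75.        ]
149.42418423553067 -167.78886583168642
260.36746320567477 100.49186586359386
146.44087228123294 10.475112220184018
255.858178232246 -78.85511197787662
```

View pics/c5.png

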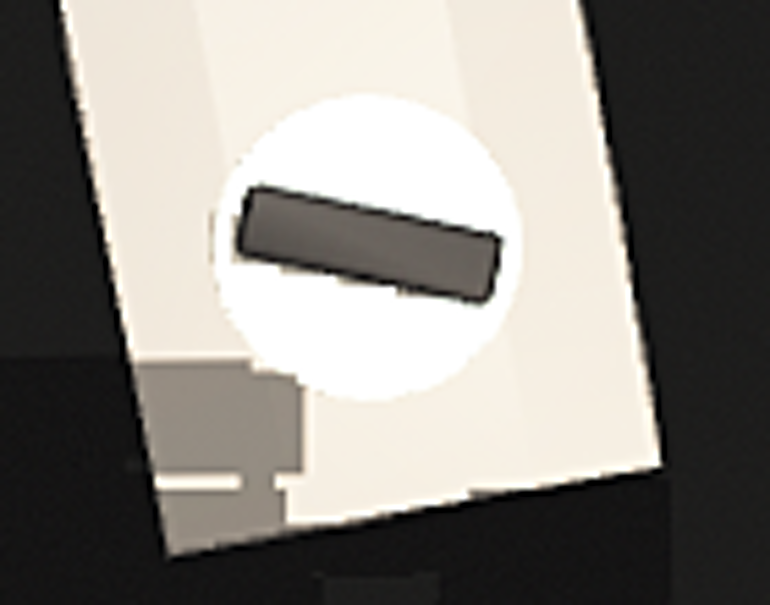

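View pics/c6.png

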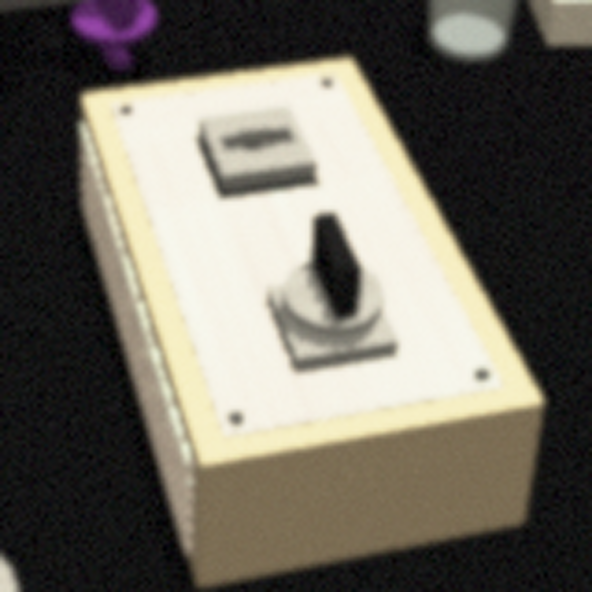

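View pics/c7.png

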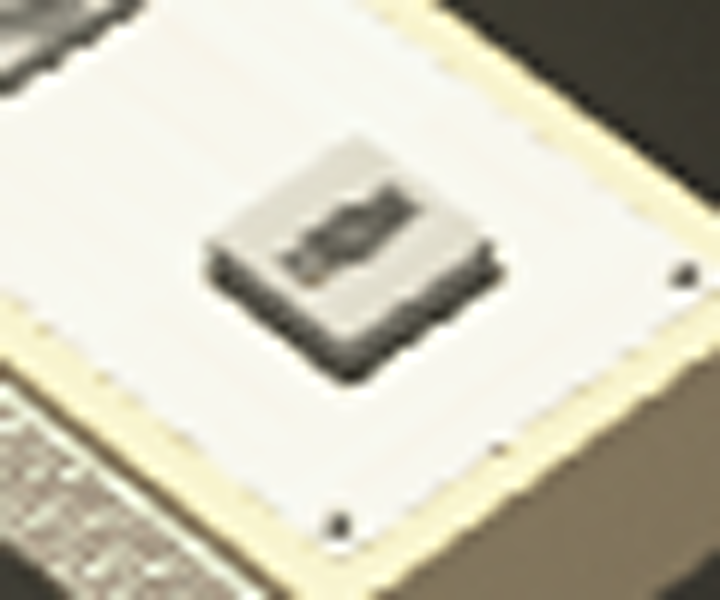

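Stud measured at (480, 165.5) with its wing at -11.4°. Unit x axis is at about +10.8°. Next I move above the stud, turn so the jaws lie across the wing, and half close the gripper.

>>> arm_command:
  gripper: [60, 45, 45, 45, 45, 45, 45, 45, 45, 45, 45, 45]
  travel:
    - [1, 5, 7]
    - [2, 10, 14]
    - [2, 15, 21]
    - [3, 22, 28]
    - [3, 28, 35]
    - [3, 34, 42]
    - [4, 40, 50]
    - [4, 48, 58]
    - [5, 54, 66]
    - [5, 60, 75]
    - [5, 60, 75]
    - [5, 60, 75]
  twist: [-0.12, -0.245, -0.37, -0.49, -0.615, -0.74, -0.865, -0.99, -1.11, -1.235, -1.36, -1.372]

```text
time: 2.03
tool_pos: [481.7, 164.0, 161.7]
orientation: [0.547, -0.546, -0.448, 0.449]
wrist_force: [0.0, 0.2, 0.1]
finger_gap: 44.7
```

```bash
python3 - <<'E'
from h import *
import time
o=get_obs();print(o["tool_pos"],o["orientation"],o["time"],o["q"],o["finger_gap"])
r=rot(o["orientation"]); print(r.as_matrix().round(3)); x=r.apply([1,0,0]); print("yaw x",np.degrees(np.arctan2(x[1],x[0])))
f=grab_frame("wrist"); save(f["frame"],"wrist2.png"); np.save("wrist2.npy",f,allow_pickle=True)
print(proj(f,[480,165.5,77],True),proj(f,o["tool_pos"],True))
c=grab_frame("scene");np.save("scene2.npy",c,allow_pickle=True);save(crop(c,330,200,120,120,5),"c8.png")
E
```

```text
[481.69168266 164.01628792 161.67259613] [ 0.54659711 -0.54626219 -0.44831022  0.44927404] 2.0333 [ 1.73276169e-01 -4.30255477e-03  1.88782800e+00 -2.71210705e-04
  1.25948693e+00 -1.20185021e+00] 44.744702281793735
[[ 0.194 -0.001 -0.981]
 [ 0.981 -0.     0.194]
 [-0.001 -1.     0.001]]
yaw x 78.79373475998086
[324.56008596 239.11601018] [322.93019171 289.99714269]
```

View pics/wrist2.png

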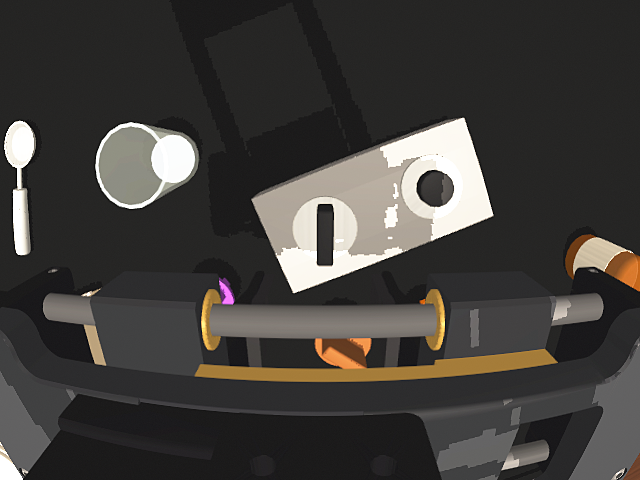

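```bash
python3 - <<'E'
from h import *
w=np.load("wrist2.npy",allow_pickle=True).item()
for z in(45,77):
  for p in[(325,204),(325,265),(317,234),(333,234)]: print(z,p,onz(w,*p,z,True).round(1))
for x0,z in((459.6,77),(459.6,45),(500,77),(500,45)): print(x0,z,proj(w,[x0,165.5+(480-x0)*.2,z],True).round(0))
save(crop(w,230,100,280,200,2.8),"c9.png")
E
```

```text
45 (325, 204) [461.5 169.6  45. ]
45 (325, 265) [509.6 160.2  45. ]
45 (317, 234) [483.4 159.   45. ]
45 (333, 234) [485.8 171.2  45. ]
77 (325, 204) [456.  170.5  77. ]
77 (325, 265) [498.6 162.2  77. ]
77 (317, 234) [475.4 161.1  77. ]
77 (333, 234) [477.6 171.9  77. ]
459.6 77 [325. 209.]
459.6 45 [324. 202.]
500 77 [324. 267.]
500 45 [324. 253.]
```

View pics/c9.png

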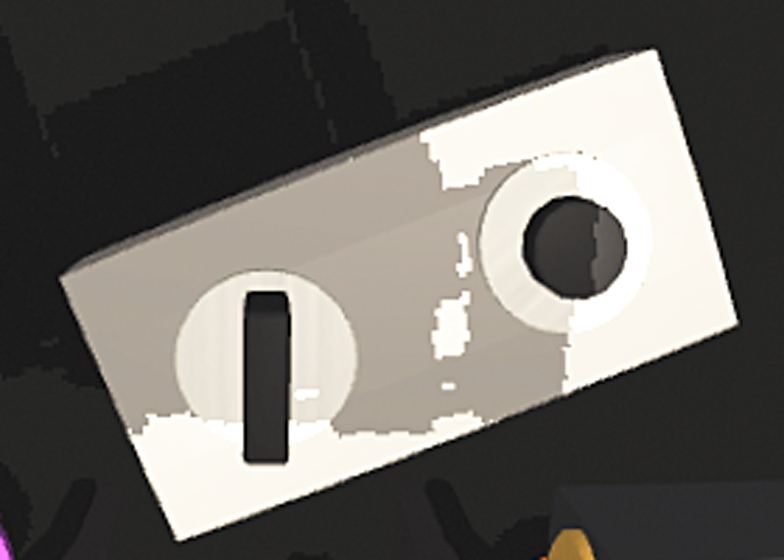

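The prediction matches within about 1.5 mm. Descending so the tips stop just above the flange.

>>> arm_command:
  gripper: [45, 45, 45, 45, 45, 45]
  travel:
    - [1, 35, 2]
    - [1.5, 70, 2.5]
    - [1.5, 95, 2.5]
    - [1.5, 108, 2.5]
    - [1.5, 113, 2.5]
    - [1.5, 113, 2.5]
  twist: [0, 0, 0, 0, 0, 0]

```text
time: 2.63
tool_pos: [479.2, 165.2, 48.2]
orientation: [0.549, -0.549, -0.445, 0.447]
wrist_force: [-0.2, 0.2, 0.2]
finger_gap: 45.2
```

```bash
python3 - <<'E'
from h import *
o=get_obs();print(o["tool_pos"],o["wrist_force"],o["time"])
f=grab_frame("wrist"); save(crop(f,170,100,300,250,2.6),"c10.png")
E
```

```text
[479.16348357 165.16602632  48.19245421] [-0.19436489  0.20242835  0.22442904] 2.6333
```

View pics/c10.png

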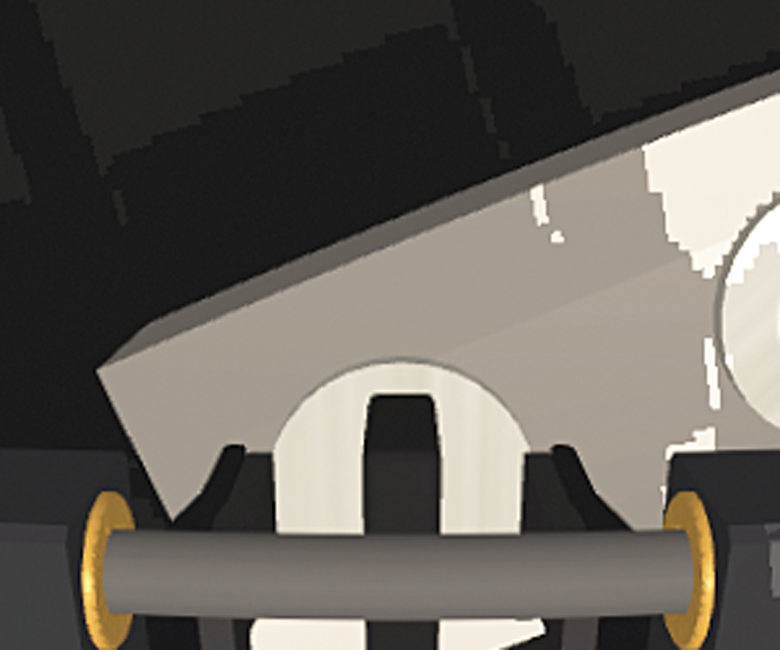

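The wing sits centred between the fingers. Closing, then a short lift.

>>> arm_command:
  gripper: [30, 10, 5, 5, 5, 5, 5]
  travel:
    - [0, 0, 0]
    - [0, 0, 0]
    - [0, 0, 0]
    - [0, 0, 0]
    - [0, 0, 0]
    - [0, 0, 0]
    - [0, 0, 0]
  twist: [0, 0, 0, 0, 0, 0, 0]
  squeeze: 40

```text
time: 3.27
tool_pos: [480.3, 165.5, 49.9]
orientation: [-0.549, 0.549, 0.446, -0.446]
wrist_force: [-0.2, -0.4, 2.2]
finger_gap: 11.6
```

```bash
python3 - <<'E'
from h import *
o=get_obs();print(o["tool_pos"],o["wrist_force"],o["time"],o["finger_gap"])
E
```

```text
[480.33737238 165.52663182  49.8609119 ] [-0.22052457 -0.42534903  2.16981952] 3.2667 11.606579692786958
```

>>> arm_command:
  gripper: [5, 5, 5, 5, 5, 5, 5, 5]
  travel:
    - [0, -5, 0]
    - [0, -20, 0]
    - [0, -50, 0]
    - [0, -85, 0]
    - [0, -115, 0]
    - [0, -140, 0]
    - [0, -140, 0]
    - [0, -140, 0]
  twist: [0, 0, 0, 0, 0, 0, 0, 0]

```text
time: 3.93
tool_pos: [481.4, 165.8, 191.7]
orientation: [-0.548, 0.55, 0.447, -0.445]
wrist_force: [-0.4, -0.1, -1.3]
finger_gap: 11.6
```

```bash
python3 - <<'E'
from h import *
o=get_obs();print(o["tool_pos"],o["orientation"],o["wrist_force"],o["time"],o["finger_gap"])
for n in ["scene","side","wrist"]:
    f=grab_frame(n); np.save(n+"3.npy",f,allow_pickle=True); save(f["frame"],n+"3.png")
    p=proj(f,o["tool_pos"],n=="wrist"); print(n,p)
    if n!="wrist":
        a,b=(p-[60,45]).astype(int); save(crop(f,a,b,120,90,6),f"g_{n}.png")
E
```

```text
[481.4062614  165.78681448 191.74307413] [-0.54802418  0.54960001  0.44704432 -0.44470292] [-0.4185076  -0.06583591 -1.32511968] 3.9333 11.62883396574562
scene [372.23200031 238.47627053]
side [279.88997337 180.28200875]
wrist [324.51624267 296.33798744]
```

View pics/g_scene.png

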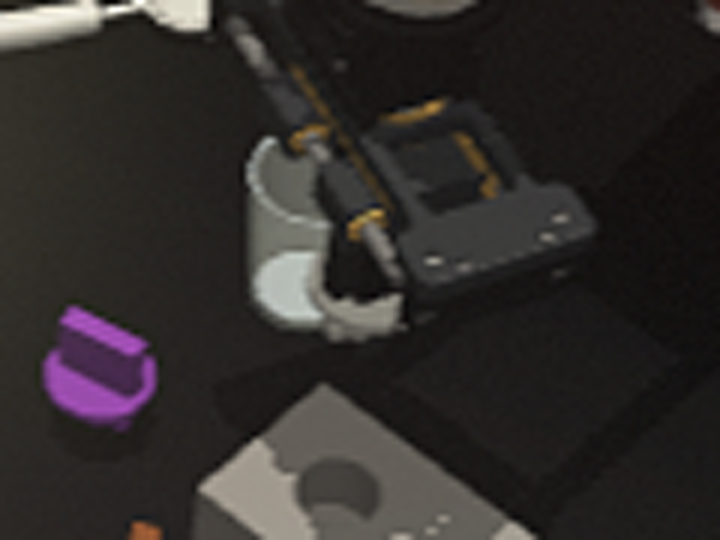

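View pics/g_side.png

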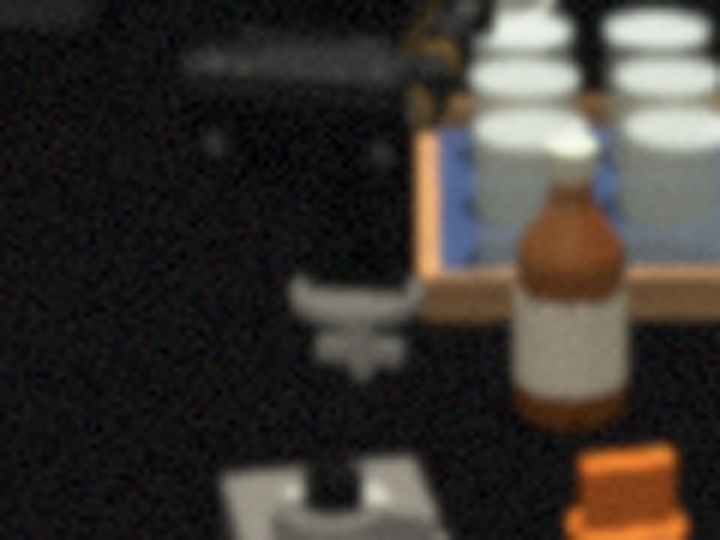

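View pics/wrist3.png

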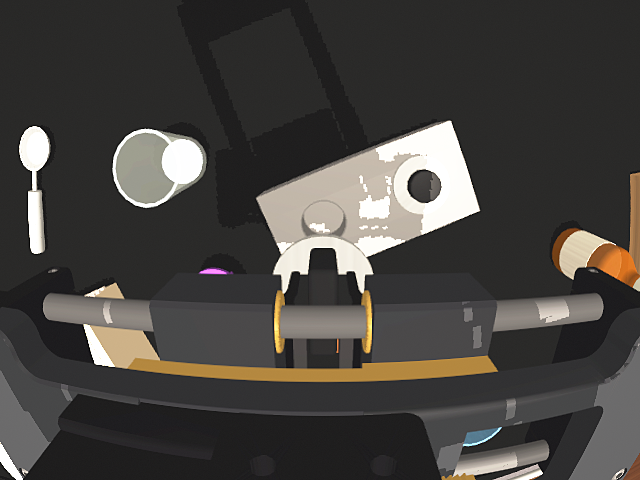

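Side crop shows the stud hanging straight, with flange, cross-bar and nose in view. Next I carry it to a spot where the wrist camera looks straight down at the keyhole, setting the yaw for insertion.

>>> arm_command:
  gripper: [5, 5, 5, 5, 5, 5, 5, 5, 5, 5, 5, 5]
  travel:
    - [-15, 0, -14]
    - [-40, 0, -37]
    - [-67, 0, -62]
    - [-94, 0, -87]
    - [-121, 0, -112]
    - [-148, 0, -137]
    - [-175, 0, -162]
    - [-202, 0, -187]
    - [-225, 0, -208]
    - [-242, 0, -224]
    - [-250, 0, -231]
    - [-250, 0, -231]
  twist: [-0.03, -0.07, -0.11, -0.15, -0.19, -0.23, -0.27, -0.31, -0.34, -0.37, -0.386, -0.386]

```text
time: 5.08
tool_pos: [653.4, -129.1, 184.7]
orientation: [0.455, -0.452, -0.541, 0.544]
wrist_force: [0.6, -0.4, -0.9]
finger_gap: 11.9
```

>>> arm_command:
  gripper: [5, 5]
  travel:
    - [0, 0, 0]
    - [0, 0, 0]
  twist: [0, 0]

```text
time: 5.25
tool_pos: [652.0, -128.3, 182.5]
orientation: [0.457, -0.451, -0.54, 0.544]
wrist_force: [-0.2, -0.7, -1.9]
finger_gap: 11.7
```

```bash
python3 - <<'E'
from h import *
o=get_obs();print(o["tool_pos"],o["orientation"],o["wrist_force"],o["time"],o["finger_gap"])
r=rot(o["orientation"]).as_matrix(); print(r.round(3),np.degrees(np.arctan2(r[1,0],r[0,0])))
for n in ["scene","side","wrist"]:
    f=grab_frame(n); np.save(n+"4.npy",f,allow_pickle=True); save(f["frame"],n+"4.png")
save(crop(f,170,60,320,240,2.5),"c11.png")
E
```

```text
[ 652.03629415 -128.30137761  182.48343478] [ 0.45688263 -0.45079888 -0.54012758  0.54433522] [-0.19847941 -0.68881861 -1.92749134] 5.25 11.655758958804666
[[-0.176 -0.01  -0.984]
 [ 0.984  0.001 -0.176]
 [ 0.003 -1.     0.01 ]] 100.14139413340325
```

View pics/wrist4.png

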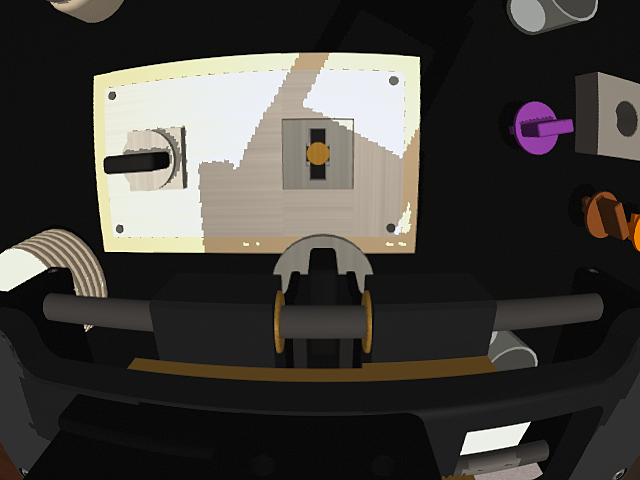

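View pics/c11.png

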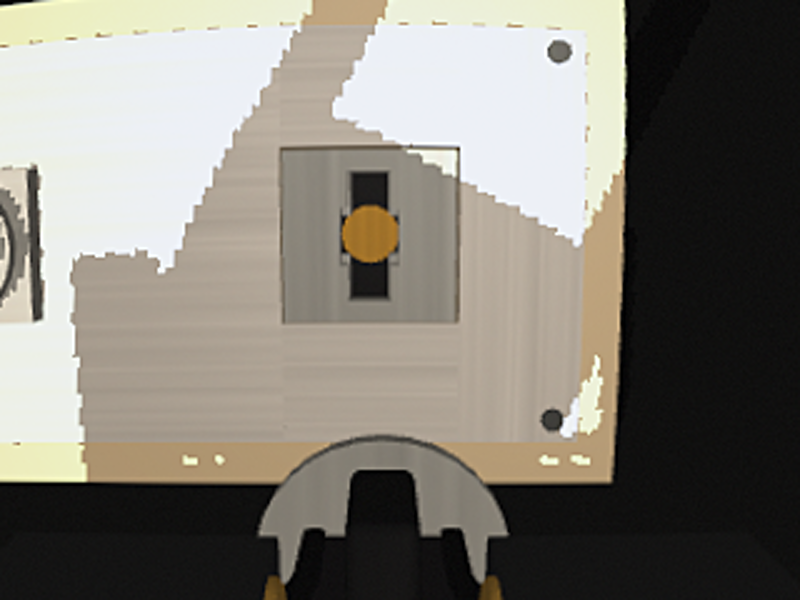

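View pics/side4.png

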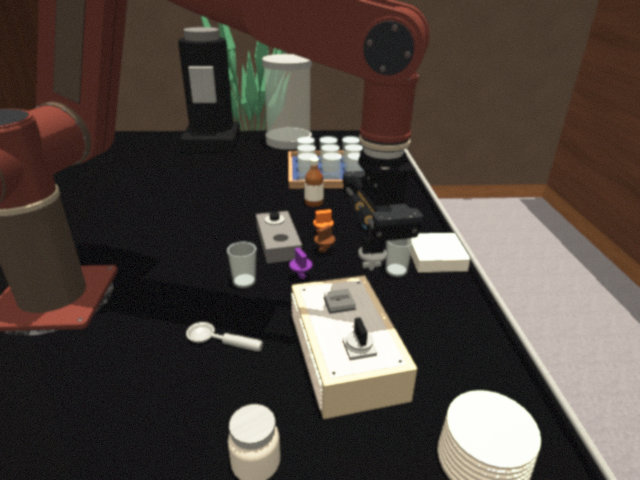

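The wrist view shows the keyhole at about (318,153), its slot parallel to tool z. The plate's corners are near (283,119) and (353,189). Measuring these now.

```bash
python3 - <<'E'
from h import *
f=np.load("wrist4.npy",allow_pickle=True).item(); o=get_obs()
g=cv2.cvtColor(f["frame"],cv2.COLOR_RGB2GRAY)
print(f["xyz"], o["tool_pos"])
# corners subpix
c=np.array([(282.8,119.2),(353.6,119.2),(353.6,189.2),(282.8,189.2)],np.float32).reshape(-1,1,2)
cc=cv2.cornerSubPix(g,c.copy(),(4,4),(-1,-1),(3,30,.01)).reshape(-1,2); print(cc)
for z in (80,85,90,95):
    P=np.array([onz(f,*p,z,True) for p in cc]); L=[np.linalg.norm(P[i]-P[(i+1)%4]) for i in range(4)]; d=P[0]-P[3]; e=P[1]-P[0]
    print(z,P.mean(0).round(1),np.round(L,1),"xdir",np.degrees(np.arctan2(-d[1],-d[0])).round(1),np.degrees(np.arctan2(e[1],e[0])).round(1))
# slot dark mask
m=np.zeros_like(g); s=slice(125,182),slice(308,330); hsv=cv2.cvtColor(f["frame"],cv2.COLOR_RGB2HSV)
m[s]=((g[s]<60)|((hsv[s][...,1]>150)))*255
k=cv2.findContours(m,cv2.RETR_EXTERNAL,cv2.CHAIN_APPROX_NONE)[0]; k=max(k,key=cv2.contourArea); r=cv2.boundingRect(k); print("slot",r)
for z in(80,85,90): print(onz(f,r[0]+r[2]/2-.5,r[1]+r[3]/2-.5,z,True), np.linalg.norm(onz(f,318,r[1]-.5,z,True)-onz(f,318,r[1]+r[3]-.5,z,True)))
# bolts, unit top corners
for p in[(112,96),(394,80),(390.5,228),(120,229)]: print("bolt",onz(f,*p,76,True).round(1))
for p in[(95,76),(420,57),(415,253),(105,252)]: print("corner",onz(f,*p,75,True).round(1))
# scene/side triangulation
a=np.load("scene1.npy",allow_pickle=True).item();b=np.load("side1.npy",allow_pickle=True).item()
print(two(a,(240+350/12,190+240/12),b,(270+258/3.7,260+138/3.7)))
print(two(a,(240+350/12,190+240/12),f,(318,153.5),False,True)); print(two(b,(270+258/3.7,260+138/3.7),f,(318,153.5),False,True))
# flange of held stud
R0=rot(o["orientation"]); 
for p in[(322.5,235)]:
    q=onz(f,*p,o["tool_pos"][2]-9.5+5,True); print("flange edge in tool",R0.inv().apply(q-o["tool_pos"]))
s=np.load("side4.npy",allow_pickle=True).item(); save(crop(s,340,220,70,60,10),"c12.png"); save(crop(s,320,280,40,36,16),"c13.png")
print("side stud proj",[proj(s,R0.apply([0,y,0])+o["tool_pos"]).round(1) for y in(5,9,33,41)])
E
```

```text
[ 585.66304686 -140.87862417  346.7132577 ] [ 652.87130071 -127.87770643  184.25005606]
[[281.3262   118.480896]
 [353.26718  118.74029 ]
 [352.71442  188.81277 ]
 [282.26883  189.21799 ]]
80 [ 593.7 -142.7   80. ] [51.  50.6 51.  51.2] xdir 10.3 99.8
85 [ 593.6 -142.7   85. ] [50.1 49.7 50.  50.2] xdir 10.3 99.8
90 [ 593.4 -142.6   90. ] [49.1 48.7 49.  49.2] xdir 10.3 99.8
95 [ 593.3 -142.6   95. ] [48.2 47.8 48.1 48.3] xdir 10.3 99.8
slot (308, 129, 21, 50)
[ 593.54040443 -142.25380057   80.        ] 35.96628488345013
[ 593.39272978 -142.22802052   85.        ] 35.292034844413564
[ 593.24505512 -142.20224047   90.        ] 34.61778480537699
bolt [ 569.4 -314.7   76. ]
bolt [529.3 -97.8  76. ]
bolt [638.4 -78.6  76. ]
bolt [ 677.4 -294.9   76. ]
corner [ 553.1 -336.4   75. ]
corner [506.7 -81.4  75. ]
corner [654.6 -54.6  75. ]
corner [ 701.  -310.7   75. ]
(array([ 592.18989381, -140.10457975,   88.21021271]), np.float64(1.4417077944591077))
(array([ 592.16535861, -141.49663105,   87.31206567]), np.float64(2.727396748236772))
(array([ 592.94924853, -142.17379716,   89.49097991]), np.float64(0.6244992667251108))
flange edge in tool [-0.60196237  4.69620904 26.2343349 ]
side stud proj [array([374.2, 251.4]), array([374. , 253.3]), array([373. , 264.5]), array([372.6, 268.1])]
```

View pics/c12.png

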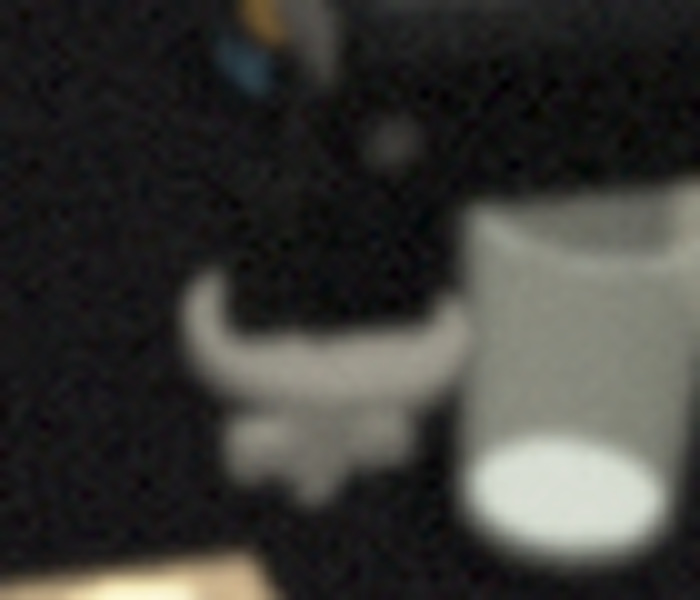

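View pics/c13.png

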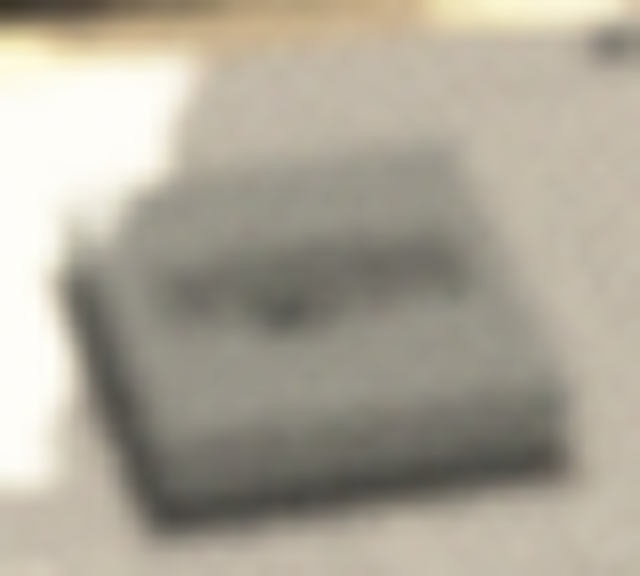

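```bash
cat > fl.py <<'E'
from h import *
from scipy.optimize import least_squares
def stud_in_tool(f,R0,t,off=9.3,show=None):
    # camera pose rel. tool assumed rigid; fit 25 mm circle to flange's top-edge arc
    g=cv2.GaussianBlur(cv2.cvtColor(f["frame"],cv2.COLOR_RGB2GRAY),(3,3),0).astype(float)
    pts=[]
    for u in range(285,361,3):
        col=g[225:272,u]; d=np.abs(np.diff(col)); pts.append((u,225+d.argmax()+.5,d.max()))
    pts=np.array(pts); 
    P=np.array([R0.inv().apply(onz(f,u,v,t[2]-off+5,True)-t) for u,v,_ in pts])
    X=P[:,[0,2]]
    r=least_squares(lambda c:np.hypot(X[:,0]-c[0],X[:,1]-c[1])-25,[0,0],loss="soft_l1",f_scale=.5)
    return r.x,np.round(r.fun,1),pts
E
python3 - <<'E'
from fl import *
for n,t,q in(("wrist4",[652.45,-128.1,183.4],[0.45688263,-0.45079888,-0.54012758,0.54433522]),("wrist3",[481.4,165.79,191.74],[-0.54802418,0.54960001,0.44704432,-0.44470292])):
    f=np.load(n+".npy",allow_pickle=True).item()
    x,res,p=stud_in_tool(f,rot(q),np.array(t)); print(n,x,res, f["xyz"]-t, rot(q).inv().apply(f["xyz"]-t))
o=get_obs(); print(o["tool_pos"],o["orientation"],o["q"],o["time"])
E
```

```text
wrist4 [-1.04640484  0.43031747] [  0.3   0.1   0.4  -9.9 -11.1   0.5   0.9   0.5   0.6  -5.9  -5.7  -5.8
  -5.9  -5.8  -5.7  -5.4   1.    0.9   0.8   1.3   1.  -10.1  -8.8  -7.6
   0.8   1.1] [-66.78695314 -12.77862417 163.3132577 ] [  -0.36551104 -162.62087134   69.63712437]
wrist3 [ 5.09990113 -0.24432681] [  9.6   7.   -1.2  -2.4  -3.6   5.8   5.5   5.3   9.5  -0.2  -0.3  -0.8
  -1.2  -1.6  -1.8  -2.   -2.6   2.6   2.1   1.8   1.5 -12.  -11.3 -10.5
   0.3   4.7] [-69.63457269  13.80673181 159.38612826] [  -0.56009382 -159.65672488   70.37722596]
[ 652.87130071 -127.87770643  184.25005606] [ 0.45559778 -0.45136927 -0.54084327  0.54422881] [-0.31070914  0.34787683  1.4438396  -0.00223859  1.35721829 -2.05936554] 5.4
```

```bash
python3 - <<'E'
from fl import *
T=[];C=[];K=[];Q=[];S=[]
for i in range(8):
    f=grab_frame("wrist"); o=get_obs(); T.append(o["tool_pos"]);C.append(f["xyz"]);Q.append(o["orientation"]*np.sign(o["orientation"][0]))
    K.append(onz(f,318,153.6,90,True))
    g=cv2.cvtColor(f["frame"],cv2.COLOR_RGB2GRAY)
print(np.std(T,0),np.std(C,0),np.std(K,0)); print("T",np.mean(T,0),"C",np.mean(C,0),"K",np.mean(K,0),"q",np.mean(Q,0))
q=np.mean(Q,0);q/=np.linalg.norm(q);R0=rot(q);t=np.mean(T,0);print(R0.as_matrix().round(3),R0.inv().apply(np.mean(C,0)-t),"keyhole in tool",R0.inv().apply(np.mean(K,0)-t))
a=np.mean([0],0)
# flange arc: first edge from the top per column
f["xyz"]=np.mean(C,0)
pts=[]
gb=cv2.GaussianBlur(g,(3,3),0).astype(float)
for u in list(range(290,306,2))+list(range(338,356,2)):
    d=np.abs(np.diff(gb[225:275,u])); i=np.where(d>12)[0]; pts.append((u,225+i[0]+.8 if len(i) else np.nan))
pts=np.array(pts); print(pts.tolist())
np.save("tmp.npy",pts)
save(crop(f,265,222,115,60,6.5),"c14.png")
E
```

```text
[0.12727669 0.31929463 0.14236753] [0.1306349  0.28684729 0.24943545] [0.26414601 0.33967523 0.        ]
T [ 653.39366103 -128.53010159  184.99361841] C [ 586.08939727 -141.28359438  347.76375797] K [ 594.28739394 -142.80676726   90.        ] q [ 0.45520466 -0.45192837 -0.54090976  0.54402762]
[[-0.177 -0.006 -0.984]
 [ 0.984 -0.    -0.177]
 [ 0.001 -1.     0.006]] [  -0.5141719  -162.33197786   69.53199567] keyhole in tool [-3.65232691 95.37480619 60.09549388]
[[290.0, 243.8], [292.0, 242.8], [294.0, 240.8], [296.0, 239.8], [298.0, 238.8], [300.0, 237.8], [302.0, 236.8], [304.0, 235.8], [338.0, 234.8], [340.0, 235.8], [342.0, 235.8], [344.0, 236.8], [346.0, 237.8], [348.0, 238.8], [350.0, 240.8], [352.0, 241.8], [354.0, 242.8]]
```

View pics/c14.png

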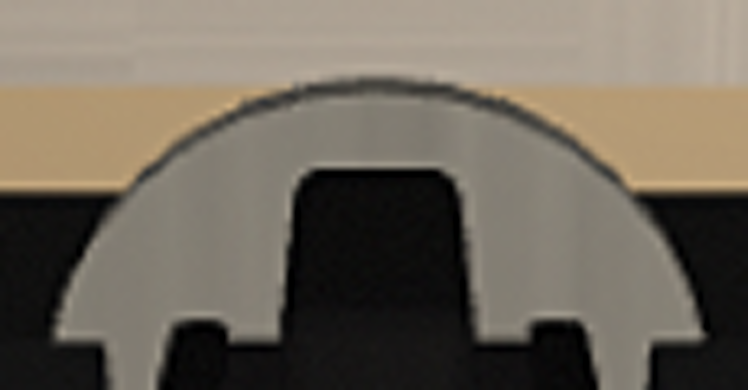

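```bash
python3 - <<'E'
from fl import *
f=grab_frame("wrist"); f["xyz"]=np.array([586.09,-141.28,347.76]); t=np.array([653.39,-128.53,184.99])
q=np.array([0.45520466,-0.45192837,-0.54090976,0.54402762]);q/=np.linalg.norm(q);R0=rot(q)
for off in(8.5,10):
    P=np.array([R0.inv().apply(onz(f,u,v,t[2]-off+5,True)-t)[[0,2]] for u,v in[(273.2,273.8),(373.6,273.8),(322.7,236.3),(265+240/6.5,222+118/6.5),(265+510/6.5,222+118/6.5)]])
    r=least_squares(lambda c:np.hypot(*(P-c[:2]).T)-c[2],[0,0,25]); r2=least_squares(lambda c:np.hypot(*(P-c[:2]).T)-25,[0,0])
    print(off,P.round(1).tolist(),r.x,r2.x,r2.fun.round(1))
print(proj(f,R0.apply([0,0,0])+t,True))
g=cv2.cvtColor(f["frame"],cv2.COLOR_RGB2GRAY)
print(g[153,276:292],g[153,346:362]); print(g[112:126,300],g[182:196,300]); print(g[123:135,318],g[174:186,318]); print(g[135,308:330],g[172,308:330])
E
```

```text
8.5 [[-24.2, 7.0], [23.9, 6.9], [-0.5, 25.5], [-10.1, 23.7], [9.1, 23.6]] [-0.20042497  0.70368105 24.8553759 ] [-0.20045875  0.5321647 ] [-0.2 -0.1 -0.   0.2 -0.1]
10 [[-24.4, 6.4], [24.1, 6.4], [-0.5, 25.1], [-10.2, 23.2], [9.2, 23.2]] [-0.19761872  0.08279181 25.07960797] [-0.19760817  0.17694941] [ 0.   0.1 -0.1  0.1 -0.1]
[323.74138061 290.33205497]
[176 176 177 176 177 177 179 188 105 127 137 135 133 133 134 134] [136 135 137 138 141 146 148 140 114 116 182 177 179 175 174 173]
[173 175 177 178 185 117  86 128 135 133 133 133 134 134] [129 129 128 128 128 125 150 167 161 163 165 168 165 164]
[138 138 141 150  81  25  26  30  29  31  30  29] [ 25  24  18  49  96 128 135 132 131 132 132 131]
[136 138 124 131  91  25  26  29  28  30  28  30  30  29  29  29  29  28
  14 105 147 139] [131 132 136 131  64  17  24  24  24  25  24  24  25  27  25  25  25  23
  20  85 131 137]
```

```bash
python3 - <<'E'
from fl import *
T=[];Q=[];C=[]
for i in range(5):
    f=grab_frame("wrist"); o=get_obs(); T.append(o["tool_pos"]);C.append(f["xyz"]);Q.append(o["orientation"]*np.sign(o["orientation"][0]))
t=np.mean(T,0);q=np.mean(Q,0);q/=np.linalg.norm(q);R0=rot(q)
f["xyz"]=np.mean(C,0); print(t,o["tool_pos"],R0.as_matrix().round(4)[:,0],np.degrees(np.arctan2(*R0.as_matrix()[[1,0],0])))
for z in(84,90): k=onz(f,319.4,152.7,z,True); print(z,k,R0.inv().apply(k-t))
a=onz(f,319.5,127,88,True);b=onz(f,319.4,177.6,88,True);print("slot dir",np.degrees(np.arctan2(*(b-a)[[1,0]])),np.linalg.norm(a-b))
a=onz(f,319.5,135,88,True);
print(o["q"],o["time"],o["wrist_force"])
E
```

```text
[ 653.42089677 -129.12582045  184.75305623] [ 653.39828775 -129.14377357  184.6878552 ] [-1.764e-01  9.843e-01  8.000e-04] 100.16302583029302
84 [ 593.75181621 -142.64168379   84.        ] [ -2.85758056 101.15408571  60.44783912]
90 [ 593.58014014 -142.62547999   90.        ] [-2.80643355 95.15535993 60.6537718 ]
slot dir 10.009500868641974 35.43309555755842
[-0.31216292  0.34856435  1.44212632 -0.00248521  1.35726593 -2.05980726] 6.1 [-0.28409413  0.23101314 -0.85013365]
```

>>> arm_command:
  gripper: [5, 5, 5, 5, 5, 5, 5, 5]
  travel:
    - [-0.6, 5, 15]
    - [-1.3, 14, 32]
    - [-2, 24, 48]
    - [-2.6, 34, 60.3]
    - [-2.6, 34, 60.3]
    - [-2.6, 34, 60.3]
    - [-2.6, 34, 60.3]
    - [-2.6, 34, 60.3]
  twist: [0, 0, 0, 0, 0, 0, 0, 0]

```text
time: 6.77
tool_pos: [595.6, -142.5, 152.3]
orientation: [0.455, -0.453, -0.541, 0.544]
wrist_force: [0.1, -0.2, -0.4]
finger_gap: 11.7
```

```bash
cat > st.py <<'E'
from h import *
def st(n=4,cams=("side",)):
    T=[];Q=[];F=[];fr={}
    for i in range(n):
        c=cams[i%len(cams)]; fr[c]=grab_frame(c); o=get_obs(); T.append(o["tool_pos"]);Q.append(o["orientation"]*np.sign(o["orientation"][0]));F.append(o["wrist_force"])
    t=np.mean(T,0);q=np.mean(Q,0);q/=np.linalg.norm(q);R0=rot(q);m=R0.as_matrix()
    print("t",o["time"],"tcp",t.round(2),"last",o["tool_pos"].round(2),"F",np.mean(F,0).round(2),"M",o["torque"].round(3),"yaw",np.degrees(np.arctan2(m[1,0],m[0,0])).round(2),"gap",round(o["finger_gap"],2),"q6",o["q"][5].round(2))
    k=np.array([593.6,-142.63,88])+0; print("y axis",m[:,1].round(4),"stud->key in tool", (R0.inv().apply(k-t)-[-.2,0,.3]).round(2))
    return fr,t,R0,o
E
python3 - <<'E'
from st import *
fr,t,R0,o=st(6,("side","scene","wrist"))
for n in fr: print(n,proj(fr[n],[593.6,-142.63,88],n=="wrist"))
save(crop(fr["side"],300,230,90,90,7),"d1.png");save(crop(fr["scene"],230,160,90,70,8),"d2.png");save(fr["wrist"]["frame"],"d3.png")
E
```

```text
t 7.0667 tcp [ 595.07 -142.34  151.69] last [ 594.63 -142.29  151.32] F [-0.18 -0.02 -0.96] M [ 0.087 -0.001  0.001] yaw 100.18 gap 11.91 q6 -2.11
y axis [-5.7e-03 -7.0e-04 -1.0e+00] stud->key in tool [ 0.15 63.7   0.84]
side [340.2442853 298.0817457]
scene [268.01660173 209.80310482]
wrist [323.31808419 249.67439635]
```

View pics/d1.png

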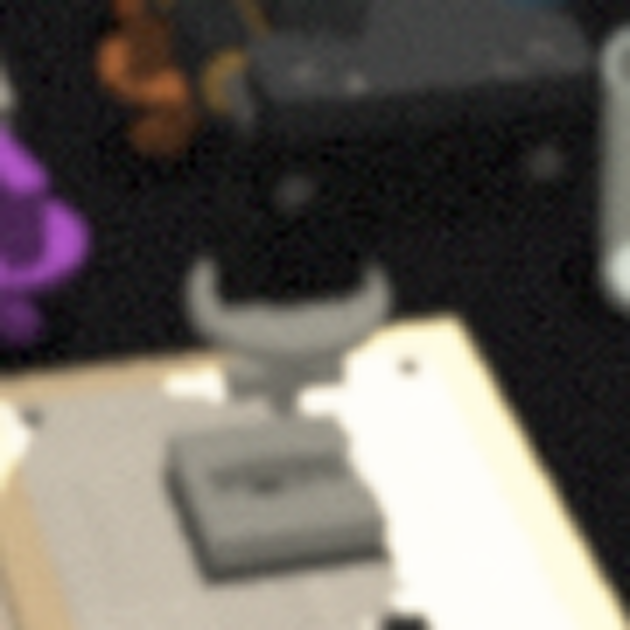

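View pics/d2.png

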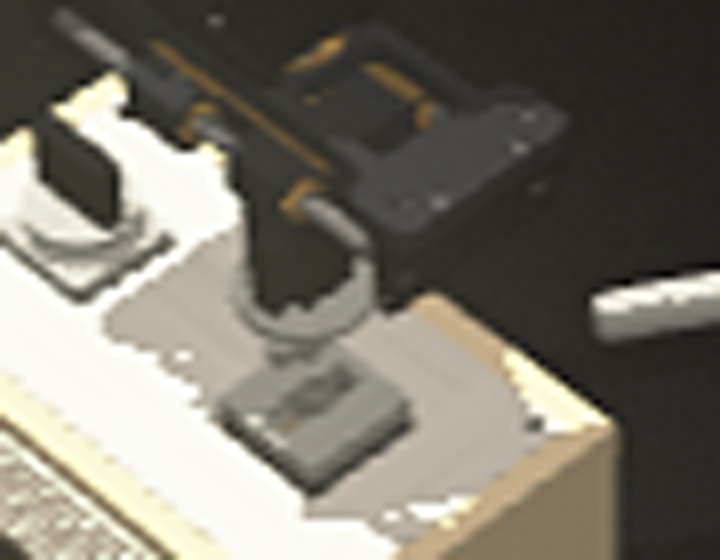

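View pics/d3.png

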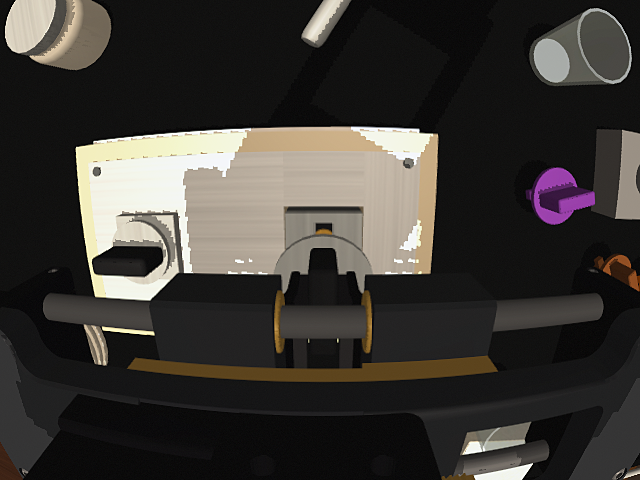

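Nose, flange and slot line up in the side and scene views. Residual offset is under 1 mm. Now lowering to just above any possible contact of the cross-bar.

>>> arm_command:
  gripper: [5, 5, 5, 5, 5, 5, 5]
  travel:
    - [0, 4, 0.4]
    - [0, 9, 0.6]
    - [0, 14, 0.6]
    - [0, 19, 0.6]
    - [0, 22, 0.6]
    - [0, 22, 0.6]
    - [0, 22, 0.6]
  twist: [0, 0, 0, 0, 0, 0, 0]

```text
time: 7.65
tool_pos: [593.6, -142.3, 128.8]
orientation: [0.456, -0.452, -0.541, 0.544]
wrist_force: [0.6, -0.3, 0.2]
finger_gap: 11.6
```

```bash
python3 - <<'E'
from st import *
fr,t,R0,o=st(6,("side","scene"))
save(crop(fr["side"],300,250,80,70,9),"d4.png");save(crop(fr["scene"],230,170,80,60,9),"d5.png")
E
```

```text
t 7.95 tcp [ 594.08 -142.47  129.57] last [ 594.08 -142.44  129.61] F [ 0.13 -0.27 -1.25] M [ 0.089 -0.016  0.026] yaw 100.17 gap 11.74 q6 -2.11
y axis [-6.e-03 -6.e-04 -1.e+00] stud->key in tool [ 0.1  41.57 -0.05]
```

View pics/d4.png

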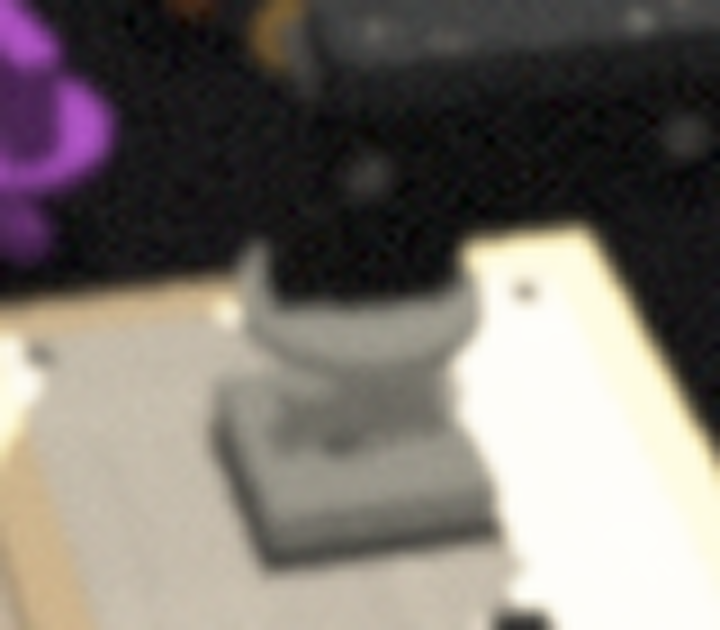

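View pics/d5.png

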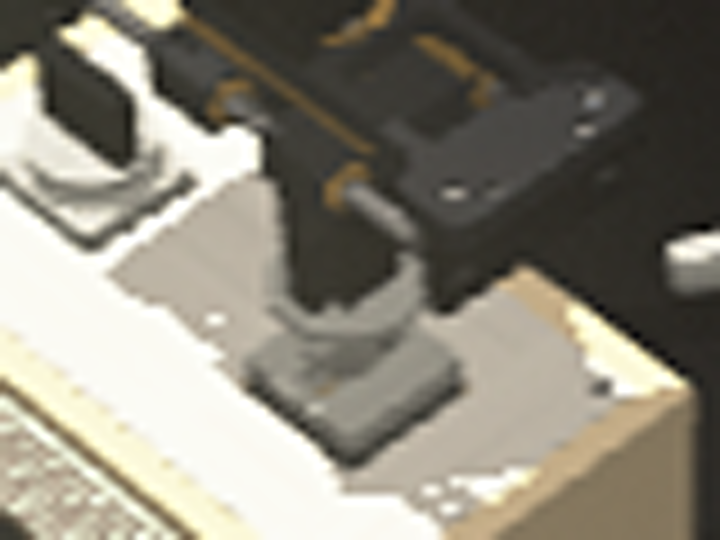

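>>> arm_command:
  gripper: [5, 5, 5, 5]
  travel:
    - [0, 1.5, 0]
    - [0, 3.5, 0]
    - [0, 3.5, 0]
    - [0, 3.5, 0]
  twist: [0, 0, 0, 0]

```text
time: 8.28
tool_pos: [593.9, -142.4, 125.8]
orientation: [0.455, -0.452, -0.541, 0.544]
wrist_force: [-0.1, -0.2, -1.6]
finger_gap: 11.8
```

>>> arm_command:
  gripper: [5, 5, 5, 5]
  travel:
    - [0, 1, 0]
    - [0, 2, 0]
    - [0, 2, 0]
    - [0, 2, 0]
  twist: [0, 0, 0, 0]

```text
time: 8.62
tool_pos: [593.8, -142.3, 123.7]
orientation: [0.455, -0.452, -0.541, 0.544]
wrist_force: [-0.5, 0.5, -1.0]
finger_gap: 11.9
```

```bash
python3 - <<'E'
from st import *
st(3)
E
```

```text
t 8.7667 tcp [ 593.87 -142.4   123.85] last [ 593.91 -142.41  123.9 ] F [ 0.16  0.04 -1.26] M [ 0.095 -0.022 -0.003] yaw 100.17 gap 11.74 q6 -2.11
y axis [-6.3e-03 -4.0e-04 -1.0e+00] stud->key in tool [-1.000e-02  3.585e+01 -2.200e-01]
```

>>> arm_command:
  gripper: [5, 5, 5]
  travel:
    - [0, 1, 0]
    - [0, 2, 0]
    - [0, 2, 0]
  twist: [0, 0, 0]

```text
time: 9.02
tool_pos: [593.7, -142.4, 121.6]
orientation: [0.455, -0.452, -0.541, 0.544]
wrist_force: [1.2, -0.2, -0.9]
finger_gap: 11.4
```

>>> arm_command:
  gripper: [5, 5, 5]
  travel:
    - [0, 1, 0]
    - [0, 2, 0]
    - [0, 2, 0]
  twist: [0, 0, 0]

```text
time: 9.27
tool_pos: [593.5, -142.3, 119.2]
orientation: [0.456, -0.452, -0.541, 0.544]
wrist_force: [0.8, 0.4, -0.7]
finger_gap: 11.4
```

```bash
python3 - <<'E'
from st import *
st(3)
E
```

```text
t 9.4167 tcp [ 593.65 -142.34  119.49] last [ 593.73 -142.37  119.58] F [-0.36 -0.37 -1.02] M [ 0.143 -0.012  0.006] yaw 100.17 gap 11.42 q6 -2.11
y axis [-6.8e-03 -3.0e-04 -1.0e+00] stud->key in tool [-0.11 31.49 -0.41]
```

>>> arm_command:
  gripper: [5, 5, 5]
  travel:
    - [0, 1, -0.3]
    - [0, 2, -0.3]
    - [0, 2, -0.3]
  twist: [0, 0, 0]

```text
time: 9.67
tool_pos: [593.9, -142.2, 117.3]
orientation: [0.456, -0.452, -0.541, 0.544]
wrist_force: [0.4, -1.1, -1.2]
finger_gap: 12.0
```

>>> arm_command:
  gripper: [5, 5, 5]
  travel:
    - [0, 1, 0]
    - [0, 2, 0]
    - [0, 2, 0]
  twist: [0, 0, 0]

```text
time: 9.92
tool_pos: [593.7, -142.2, 115.0]
orientation: [0.456, -0.452, -0.541, 0.544]
wrist_force: [-0.3, -0.6, -1.3]
finger_gap: 11.6
```

>>> arm_command:
  gripper: [5, 5, 5]
  travel:
    - [0, 1, 0]
    - [0, 2, 0]
    - [0, 2, 0]
  twist: [0, 0, 0]

```text
time: 10.17
tool_pos: [593.4, -142.1, 112.6]
orientation: [0.456, -0.451, -0.541, 0.544]
wrist_force: [-0.1, -0.1, -0.8]
finger_gap: 11.6
```

```bash
python3 - <<'E'
from st import *
fr,t,R0,o=st(4,("side","scene"))
save(crop(fr["side"],300,250,80,70,9),"d6.png")
E
```

```text
t 10.3667 tcp [ 593.6  -142.16  112.88] last [ 593.66 -142.16  112.98] F [-0.13  0.17 -0.85] M [ 0.058 -0.073  0.027] yaw 100.17 gap 11.39 q6 -2.11
y axis [-0.0076  0.     -1.    ] stud->key in tool [-0.3  24.88 -0.4 ]
```

View pics/d6.png

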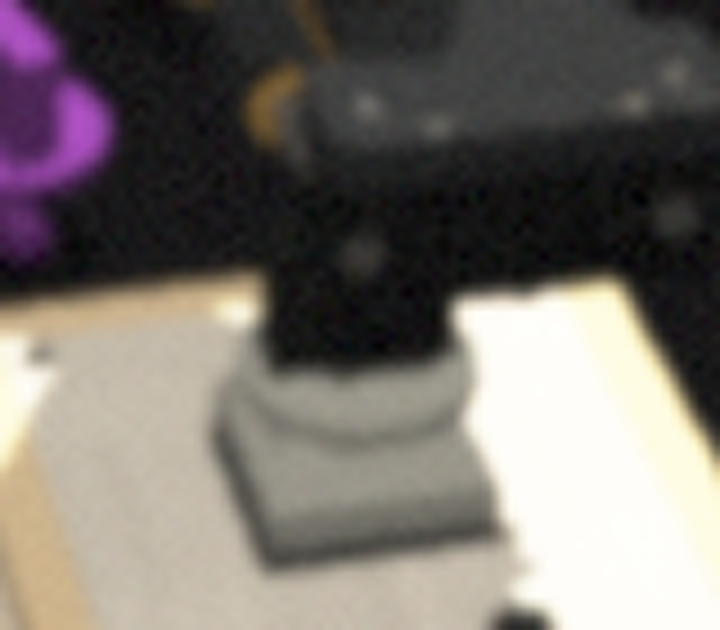

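No force yet, and the side view shows the flange close over the plate, so the bar is in the slot. Continuing until the spring is felt.

>>> arm_command:
  gripper: [5, 5, 5]
  travel:
    - [0, 1, -0.2]
    - [0, 2, -0.2]
    - [0, 2, -0.2]
  twist: [0, 0, 0]

```text
time: 10.62
tool_pos: [593.7, -142.1, 110.8]
orientation: [0.456, -0.452, -0.541, 0.544]
wrist_force: [0.0, -0.1, -1.7]
finger_gap: 11.6
```

>>> arm_command:
  gripper: [5, 5, 5]
  travel:
    - [0, 1, -0.2]
    - [0, 2, -0.2]
    - [0, 2, -0.2]
  twist: [0, 0, 0]

```text
time: 10.87
tool_pos: [594.0, -142.1, 108.8]
orientation: [0.456, -0.452, -0.541, 0.544]
wrist_force: [0.4, -0.1, 1.0]
finger_gap: 12.2
```

```bash
python3 - <<'E'
from st import *
st(4)
E
```

```text
t 11.0667 tcp [ 594.02 -142.11  108.94] last [ 594.02 -142.09  108.95] F [-0.49  0.01  0.64] M [ 0.09   0.05  -0.002] yaw 100.17 gap 11.64 q6 -2.11
y axis [-0.0075 -0.     -1.    ] stud->key in tool [-0.26 20.94  0.05]
```

>>> arm_command:
  gripper: [5, 5, 5, 5]
  travel:
    - [0, 1, 0]
    - [0, 2, 0]
    - [0, 2, 0]
    - [0, 2, 0]
  twist: [0, 0, 0, 0]

```text
time: 11.4
tool_pos: [594.1, -142.1, 107.3]
orientation: [0.456, -0.452, -0.541, 0.544]
wrist_force: [-1.6, -0.8, 3.6]
finger_gap: 11.8
```

```bash
python3 - <<'E'
from st import *
st(4)
E
```

```text
t 11.6 tcp [ 594.12 -142.13  107.22] last [ 594.1  -142.12  107.15] F [-1.38  0.52  3.54] M [ 0.238  0.227 -0.002] yaw 100.18 gap 11.87 q6 -2.11
y axis [-7.2e-03 -1.0e-04 -1.0e+00] stud->key in tool [-0.23 19.22  0.16]
```

>>> arm_command:
  gripper: [5, 5, 5, 5]
  travel:
    - [0, 1, 0]
    - [0, 2, 0]
    - [0, 2, 0]
    - [0, 2, 0]
  twist: [0, 0, 0, 0]

```text
time: 11.93
tool_pos: [594.2, -142.2, 105.6]
orientation: [0.456, -0.452, -0.541, 0.544]
wrist_force: [-2.0, 1.5, 5.8]
finger_gap: 11.9
```

```bash
python3 - <<'E'
from st import *
st(4)
E
```

```text
t 12.1333 tcp [ 594.2  -142.15  105.58] last [ 594.2  -142.15  105.57] F [-2.33  1.05  6.64] M [0.293 0.475 0.05 ] yaw 100.18 gap 11.58 q6 -2.11
y axis [-7.e-03 -2.e-04 -1.e+00] stud->key in tool [-0.18 17.58  0.25]
```

Force follows 1.8 N/mm, so the stud is in the slot and compressing the spring. Pressing to about 12.5 N net.

>>> arm_command:
  gripper: [5, 5, 5, 5]
  travel:
    - [0, 1, 0]
    - [0, 2, 0]
    - [0, 2, 0]
    - [0, 2, 0]
  twist: [0, 0, 0, 0]

```text
time: 12.47
tool_pos: [594.3, -142.2, 104.4]
orientation: [0.455, -0.452, -0.541, 0.544]
wrist_force: [-2.5, 0.1, 8.6]
finger_gap: 11.9
```

```bash
python3 - <<'E'
from st import *
st(4)
E
```

```text
t 12.6667 tcp [ 594.3  -142.17  104.38] last [ 594.31 -142.16  104.37] F [-3.39  1.48  8.27] M [ 0.38  0.73 -0.01] yaw 100.18 gap 11.95 q6 -2.11
y axis [-6.8e-03 -3.0e-04 -1.0e+00] stud->key in tool [-0.15 16.39  0.36]
```

>>> arm_command:
  gripper: [5, 5, 5, 5]
  travel:
    - [0, 0.5, 0]
    - [0, 1.2, 0]
    - [0, 1.2, 0]
    - [0, 1.2, 0]
  twist: [0, 0, 0, 0]

```text
time: 13.0
tool_pos: [594.3, -142.2, 104.0]
orientation: [0.455, -0.452, -0.541, 0.544]
wrist_force: [-4.5, 1.3, 9.0]
finger_gap: 11.9
```

```bash
python3 - <<'E'
from st import *
st(4)
E
```

```text
t 13.2 tcp [ 594.32 -142.17  104.04] last [ 594.3  -142.16  104.02] F [-3.4   1.25  8.62] M [ 0.38   0.832 -0.001] yaw 100.18 gap 11.97 q6 -2.11
y axis [-6.8e-03 -4.0e-04 -1.0e+00] stud->key in tool [-0.14 16.04  0.38]
```

>>> arm_command:
  gripper: [5, 5, 5, 5]
  travel:
    - [0, 1, 0.5]
    - [0, 2, 0.8]
    - [0, 2.6, 0.8]
    - [0, 2.6, 0.8]
  twist: [0, 0, 0, 0]

```text
time: 13.53
tool_pos: [594.2, -142.2, 102.8]
orientation: [0.455, -0.452, -0.541, 0.544]
wrist_force: [-3.6, 2.4, 10.5]
finger_gap: 11.6
```

```bash
python3 - <<'E'
from st import *
st(4)
E
```

```text
t 13.7333 tcp [ 594.22 -142.25  102.94] last [ 594.21 -142.25  102.94] F [-2.42  2.45 10.73] M [0.56  0.589 0.019] yaw 100.19 gap 11.62 q6 -2.11
y axis [-5.2e-03 -5.0e-04 -1.0e+00] stud->key in tool [-0.08 14.95  0.3 ]
```

About 11.8 N net, with the origin about 4.2 mm over the plate, below the catch level. Starting the clockwise turn while keeping the press.

>>> arm_command:
  gripper: [5, 5, 5, 5, 5, 5]
  travel:
    - [0, 2.1, 0.6]
    - [0, 2.1, 0.6]
    - [0, 2.1, 0.6]
    - [0, 2.1, 0.6]
    - [0, 2.1, 0.6]
    - [0, 2.1, 0.6]
  twist: [0.05, 0.12, 0.2, 0.28, 0.36, 0.4]

```text
time: 14.23
tool_pos: [595.1, -143.1, 102.9]
orientation: [-0.553, 0.553, 0.439, -0.441]
wrist_force: [-0.9, 0.2, 11.2]
finger_gap: 11.8
```

```bash
python3 - <<'E'
from st import *
st(3)
E
```

```text
t 14.3833 tcp [ 595.11 -143.07  102.92] last [ 595.12 -143.07  102.92] F [-1.22  0.16 10.54] M [ 0.113  0.334 -0.003] yaw 77.14 gap 11.73 q6 -1.71
y axis [-0.0017 -0.0021 -1.    ] stud->key in tool [ 0.33 14.92  1.26]
```

>>> arm_command:
  gripper: [5, 5, 5, 5, 5, 5, 5, 5, 5]
  travel:
    - [0.1, 2, 0.6]
    - [0.2, 2, 1]
    - [0.2, 2, 1]
    - [0.2, 2, 1]
    - [0.2, 2, 1]
    - [0.2, 2, 1]
    - [0.2, 2, 1]
    - [0.2, 2, 1]
    - [0.2, 2, 1]
  twist: [0.06, 0.16, 0.26, 0.36, 0.46, 0.56, 0.66, 0.76, 0.82]

```text
time: 15.13
tool_pos: [596.0, -143.6, 103.1]
orientation: [-0.681, 0.685, 0.183, -0.182]
wrist_force: [-0.3, -0.0, 10.0]
finger_gap: 11.9
```

```bash
python3 - <<'E'
from st import *
fr,*_=st(3); save(crop(fr["side"],300,240,80,70,9),"d7.png")
E
```

```text
t 15.2833 tcp [ 596.   -143.6   103.12] last [ 595.99 -143.6   103.11] F [-0.45 -0.68 10.09] M [-0.079  0.156 -0.013] yaw 30.08 gap 11.88 q6 -0.89
y axis [ 0.0025 -0.0041 -1.    ] stud->key in tool [-1.39 15.11  1.81]
```

View pics/d7.png

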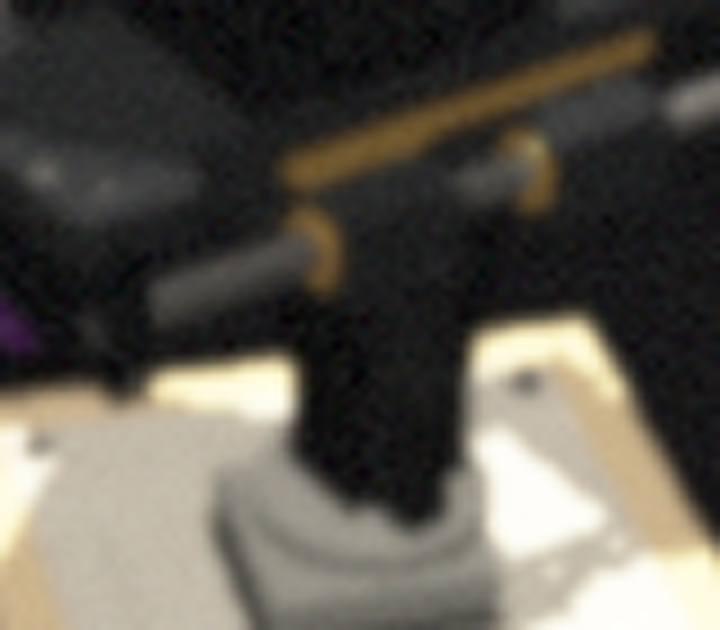

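The turn is free, with almost no torque. About 20° remain.

>>> arm_command:
  gripper: [5, 5, 5, 5, 5, 5, 5]
  travel:
    - [0, 2, 0]
    - [0, 2, 0]
    - [0, 2, 0]
    - [0, 2, 0]
    - [0, 2, 0]
    - [0, 2, 0]
    - [0, 2, 0]
  twist: [0.06, 0.14, 0.22, 0.3, 0.36, 0.37, 0.37]

```text
time: 15.87
tool_pos: [594.8, -143.8, 102.7]
orientation: [-0.703, 0.706, 0.055, -0.056]
wrist_force: [-10.7, 1.4, 16.3]
finger_gap: 11.5
```

```bash
python3 - <<'E'
from st import *
fr,*_=st(4,("wrist","scene","side")); save(fr["wrist"]["frame"],"d8.png"); save(crop(fr["side"],290,240,100,80,7),"d9.png")
E
```

```text
t 16.0667 tcp [ 594.81 -143.77  102.73] last [ 594.81 -143.75  102.73] F [-10.32   1.46  16.9 ] M [0.414 2.221 0.126] yaw 9.07 gap 12.08 q6 -0.52
y axis [-3.0e-04 -4.3e-03 -1.0e+00] stud->key in tool [-0.8  14.73  1.07]
```

View pics/d8.png

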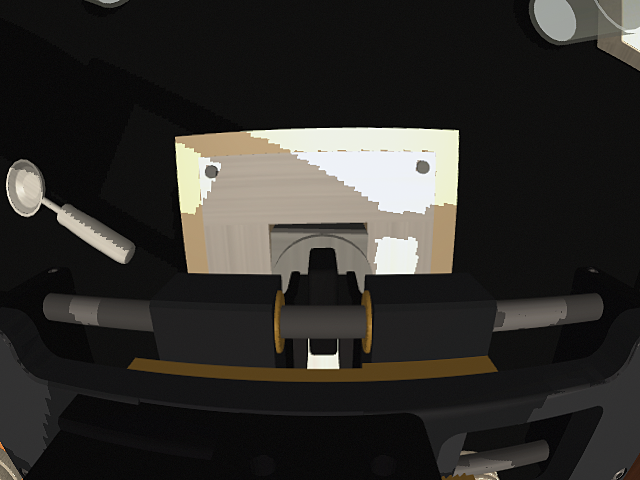

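View pics/d9.png

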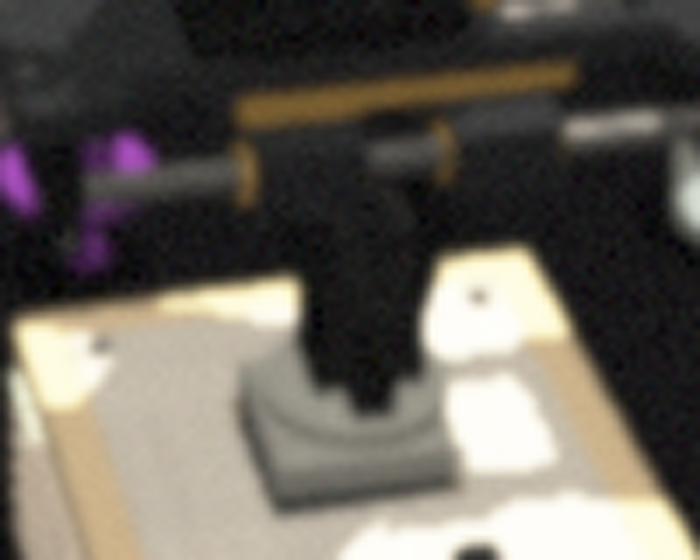

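The turn is complete at about 91°, but force has risen to about 20 N total and is partly sideways. Relieving it at once.

>>> arm_command:
  gripper: [5, 5, 5]
  travel:
    - [-0.6, 0, 0]
    - [-1, -0.5, 0]
    - [-1, -0.5, 0]
  twist: [0, 0, 0]

```text
time: 16.32
tool_pos: [594.2, -143.9, 104.3]
orientation: [-0.703, 0.706, 0.056, -0.056]
wrist_force: [-2.9, 2.0, 8.8]
finger_gap: 11.7
```

```bash
python3 - <<'E'
from st import *
st(3)
E
```

```text
t 16.4667 tcp [ 594.19 -143.88  104.32] last [ 594.2  -143.89  104.33] F [-2.75  1.49  8.93] M [0.359 0.624 0.047] yaw 9.08 gap 11.81 q6 -0.52
y axis [ 6.0e-04 -4.5e-03 -1.0e+00] stud->key in tool [-0.19 16.31  1.11]
```

Forces are relieved. Letting the spring lift it into the catch.

>>> arm_command:
  gripper: [5, 5, 5, 5]
  travel:
    - [-0.3, -1, 0]
    - [-0.4, -2, 0.3]
    - [-0.4, -2.5, 0.3]
    - [-0.4, -2.5, 0.3]
  twist: [0, 0, 0, 0]

```text
time: 16.8
tool_pos: [594.0, -143.8, 106.9]
orientation: [-0.703, 0.707, 0.056, -0.056]
wrist_force: [-0.6, 0.9, 3.3]
finger_gap: 11.8
```

```bash
python3 - <<'E'
from st import *
st(3)
E
```

```text
t 16.95 tcp [ 593.97 -143.79  106.89] last [ 593.96 -143.81  106.87] F [-0.61 -0.02  3.96] M [-0.007  0.025  0.022] yaw 9.08 gap 11.65 q6 -0.52
y axis [ 0.001  -0.0047 -1.    ] stud->key in tool [1.000e-02 1.888e+01 9.900e-01]
```

Net 5 N matches the catch level of 8 mm. Releasing.

>>> arm_command:
  gripper: [16, 22, 30, 40, 50, 50]
  travel:
    - [0, 0, 0]
    - [0, 0, 0]
    - [0, 0, 0]
    - [0, 0, 0]
    - [0, 0, 0]
    - [0, 0, 0]
  twist: [0, 0, 0, 0, 0, 0]

```text
time: 17.45
tool_pos: [593.8, -143.7, 106.6]
orientation: [-0.703, 0.706, 0.056, -0.056]
wrist_force: [-0.6, -0.1, -0.2]
finger_gap: 41.0
```

>>> arm_command:
  gripper: [50, 50, 50, 50, 50, 50, 50]
  travel:
    - [0, -10, 0]
    - [0, -35, 0]
    - [0, -65, 0]
    - [0, -95, -15]
    - [0, -95, -45]
    - [0, -95, -70]
    - [0, -95, -70]
  twist: [0, 0, 0, 0, 0, 0, 0]

```text
time: 18.03
tool_pos: [605.6, -216.9, 204.1]
orientation: [-0.702, 0.708, 0.056, -0.054]
wrist_force: [-0.5, 0.7, -0.3]
finger_gap: 50.0
```

```bash
python3 - <<'E'
from st import *
fr,*_=st(6,("wrist","scene","side")); 
for n in fr: np.save(n+"9.npy",fr[n],allow_pickle=True)
save(fr["wrist"]["frame"],"e1.png"); save(crop(fr["side"],270,250,150,120,5),"e2.png"); save(fr["scene"]["frame"],"e3.png")
E
```

```text
t 18.3333 tcp [ 604.67 -212.43  202.17] last [ 604.63 -211.34  201.8 ] F [-0.04  0.16  0.32] M [ 0.025  0.02  -0.001] yaw 9.05 gap 49.73 q6 -0.62
y axis [ 5.0e-04 -4.2e-03 -1.0e+00] stud->key in tool [  0.26 113.87  70.86]
```

View pics/e1.png

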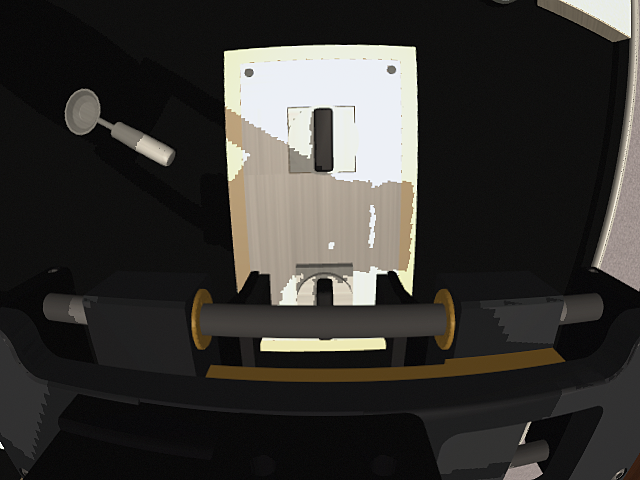

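View pics/e2.png

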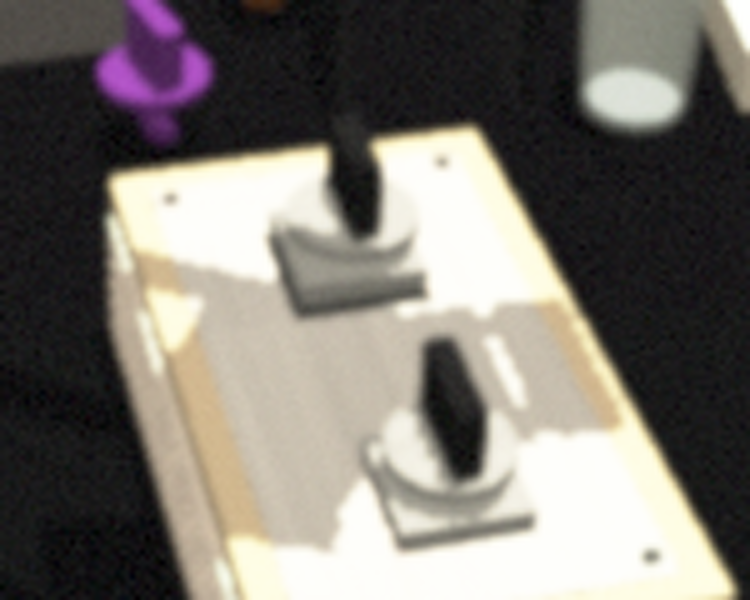

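View pics/e3.png

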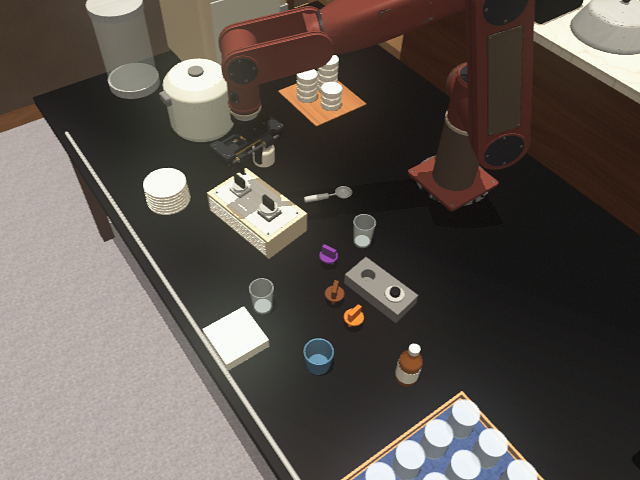

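The wing stands across the slot, parallel to the locked stud, and nothing else has moved. One numeric check before handing in.

```bash
python3 - <<'E'
from st import *
f=np.load("wrist9.npy",allow_pickle=True).item()
g=cv2.cvtColor(f["frame"],cv2.COLOR_RGB2GRAY); m=np.zeros_like(g); m[103:174,311:336]=(g[103:174,311:336]<100)*255
k=max(cv2.findContours(m,cv2.RETR_EXTERNAL,cv2.CHAIN_APPROX_NONE)[0],key=cv2.contourArea); r=cv2.minAreaRect(k); b=cv2.boxPoints(r)
for z in(130,):
    P=np.array([onz(f,*p,z,True) for p in b]); e=[P[1]-P[0],P[2]-P[1]]; d=max(e,key=np.linalg.norm); print(r,P.mean(0).round(1),[np.linalg.norm(x).round(1) for x in e],np.degrees(np.arctan2(d[1],d[0])))
a=np.load("scene1.npy",allow_pickle=True).item()["frame"]; fr,t,R0,o=st(2,("scene","side"))
c=fr["scene"]["frame"]
for n,(x,y,w,h) in dict(teacup=(295,330,45,50),glassb=(243,270,36,50),glassa=(348,208,34,46),plug=(380,280,32,28),syrup=(390,340,40,50)).items():
    print(n,cv2.absdiff(a[y:y+h,x:x+w],c[y:y+h,x:x+w]).mean().round(1))
E
```

```text
((322.5, 139.5), (63.0, 19.0), 90.0) [ 594.7 -142.7  130. ] [np.float64(11.8), np.float64(39.8)] -80.82074586511624
t 18.4333 tcp [ 604.71 -211.39  201.81] last [ 604.74 -211.45  201.83] F [-0.11  0.63 -0.05] M [-0.013 -0.004 -0.003] yaw 9.14 gap 49.9 q6 -0.62
y axis [ 2.0e-04 -4.1e-03 -1.0e+00] stud->key in tool [  0.2  113.52  69.82]
teacup 1.7
glassb 1.9
glassa 3.2
plug 2.6
syrup 1.6
```

```bash
python3 -c "
from station import *
print(sign_off())"
```

```text
the job is handed in; nothing more can be done
None
```

I took the black-winged stud out of the caddy, lowered it into the keyhole, pressed it against its spring and turned it about 91° clockwise. I then let the spring lift it into the catch and let go. The job was handed in at about 18.4 s.

**Last checks:**
- **Stud:** It stands about 1 mm from the measured keyhole centre. Its wing is about 1° off the unit's y axis, parallel to the other locked stud. Its height matched the 8 mm catch level by spring force just before release.
- **Gripper:** It is clear of everything, and the wrist force is near zero.
- **Bystanders:** The plug, both glasses, the cup and the syrup bottle look unchanged in the scene camera. I only checked the spoon and sugar jar by eye.

**Force and drift during the turn:**
- **Force:** At the end stop it rose for a moment to about 18 N down and 10 N sideways, about 21 N in all. That is more than the 12 N or so I intended but under the 35 N limit, and I relieved it at once.
- **Drift:** The measured tool position moved about 2 mm sideways while turning, most likely because the stud was a little off-centre in the grip. It did not show in the final position.

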